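# Returns counter: seat jar lids and stand up boxed phones

### The job

Switch the inspection lamp on, then get the returns ready: press every jar's wooden lid fully home and stand the jars upright with their whole foot on the flat grey plastic board, and stand every boxed phone up on its short end on the black rubber mat. When all of that is done, switch the lamp off again; leave the mug and the toy truck where they are.

Things in the scene. Friction and masses are not known exactly. Their poses are not given: they have to be found in the camera images.
- jar_a: white ceramic storage jar, a straight cylinder 66 mm across and 90 mm high to its rim, 0.4 kg with its heavy foot, loose; origin at the centre of its underside, z up its axis. May be absent.
- lid_a (a joint): how far the wooden stopper lid of jar_a is pressed in, in m: 0 is fully raised, 0.010 fully home; the lid stays in the jar and needs about 10 N of downward push, then stays where it is left
- lid_a_top (a point): centre of the top face of jar_a's lid, a flat wooden disc 52 mm across and 8 mm thick; 108 mm above the jar's underside when fully raised, 98 mm when home
- jar_b: white ceramic storage jar, a straight cylinder 66 mm across and 80 mm high to its rim, 0.4 kg with its heavy foot, loose; origin at the centre of its underside, z up its axis. May be absent.
- lid_b (a joint): how far the wooden stopper lid of jar_b is pressed in, in m: 0 is fully raised, 0.010 fully home; the lid stays in the jar and needs about 10 N of downward push, then stays where it is left
- lid_b_top (a point): centre of the top face of jar_b's lid, a flat wooden disc 52 mm across and 8 mm thick; 98 mm above the jar's underside when fully raised, 88 mm when home
- jar_c: white ceramic storage jar, a straight cylinder 66 mm across and 70 mm high to its rim, 0.4 kg with its heavy foot, loose; origin at the centre of its underside, z up its axis. May be absent.
- lid_c (a joint): how far the wooden stopper lid of jar_c is pressed in, in m: 0 is fully raised, 0.010 fully home; the lid stays in the jar and needs about 10 N of downward push, then stays where it is left
- lid_c_top (a point): centre of the top face of jar_c's lid, a flat wooden disc 52 mm across and 8 mm thick; 88 mm above the jar's underside when fully raised, 78 mm when home
- box_a: white boxed phone, closed rigid box 140 x 58 x 30 mm (x, y, z), 0.25 kg, loose, lying flat at the start; origin at the centre of its 140 x 58 mm underside, x along the 140 mm
- box_a_center (a point): middle of box_a, 15 mm above its origin along its z
- box_b: white boxed phone, closed rigid box 140 x 58 x 30 mm (x, y, z), 0.25 kg, loose, lying flat at the start; origin at the centre of its 140 x 58 mm underside, x along the 140 mm
- box_b_center (a point): middle of box_b, 15 mm above its origin along its z
- board: flat grey plastic restock board without a rim, fixed, 220 x 220 x 5 mm; origin at the centre of its underside, x and y along its sides
- mat: black rubber mat, fixed, 300 x 260 x 3 mm (x, y, z), turned so that its x points roughly away from the robot; origin at the centre of its underside
- lamp: inspection lamp, fixed: aluminium base plate 250 x 80 mm, 22 mm thick, from 30 mm on the -x side to 220 mm on the +x side of its origin (on the counter, below the switch); a column 22 mm thick and 0.32 m high stands at x 195, y 20 mm, its lamp head beside it at y 100 mm, 0.33 m up
- switch (a joint): angle of the lamp's red toggle lever, rad: 0 is off (leaning 0.5 rad to the lamp's -x side), 1.0 is on (leaning 0.5 rad to the lamp's +x side); swings about the lamp's y axis, stays where it is left
- switch_tip (a point): tip of the red toggle lever (75 mm long, on a small housing above the origin of the lamp)
- mug: white ceramic mug, 82 mm across, 95 mm high, handle to its +y, loose bystander; origin at the centre of its underside
- truck: green plastic toy truck, 120 x 42 mm, 53 mm high, long axis x, loose bystander; origin at the centre of its underside
Not all that is in view belongs to the job. What is shaped like the box_b but orange is not meant.

How it is judged (in metres and radians):
On the way, in this order (a step that is already met when the one before it is completed fails the run):
1. the lamp is switched on (value of joint switch above 0.8 rad), for 0.2 s.
2. with the lamp on, every lid is home, every jar stands on the board and every boxed phone stands on its short end on the mat (value of joint each of lid_a, lid_b, lid_c above 0.0085 m and x of jar_a in the frame of board between -0.078 and 0.078 m and y of jar_a in the frame of board between -0.078 and 0.078 m and z of each of jar_a, jar_b, jar_c in the frame of board below 0.01 m and angle between each of jar_a, jar_b, jar_c's own z axis and vertical below 0.08 rad and linear speed of each of jar_a, jar_b, jar_c, box_a, box_b below 0.02 m/s and x of jar_b in the frame of board between -0.078 and 0.078 m and y of jar_b in the frame of board between -0.078 and 0.078 m and x of jar_c in the frame of board between -0.078 and 0.078 m and y of jar_c in the frame of board between -0.078 and 0.078 m and angle between the x axis of each of box_a, box_b and the z axis of mat, either way round below 0.08 rad and height (world z) of box_a_center between 0.066 and 0.08 m and x of box_a_center in the frame of mat between -0.145 and 0.145 m and y of box_a_center in the frame of mat between -0.125 and 0.125 m and height (world z) of box_b_center between 0.066 and 0.08 m and x of box_b_center in the frame of mat between -0.145 and 0.145 m and y of box_b_center in the frame of mat between -0.125 and 0.125 m and value of joint switch above 0.8 rad), for 0.2 s.
3. the lamp is switched off (value of joint switch below 0.2 rad), for 0.2 s.
At the end, for the whole second after the job is handed in: Lids within 1.5 mm of home; jars at rest within 0.08 rad of upright on the board, axis 32 mm or more inside its edges; boxed phones at rest on a short end within 0.08 rad of upright, middle over the mat; lever within 0.2 rad of off (value of joint each of lid_a, lid_b, lid_c above 0.0085 m and x of jar_a in the frame of board between -0.078 and 0.078 m and y of jar_a in the frame of board between -0.078 and 0.078 m and z of each of jar_a, jar_b, jar_c in the frame of board below 0.01 m and angle between each of jar_a, jar_b, jar_c's own z axis and vertical below 0.08 rad and linear speed of each of jar_a, jar_b, jar_c, box_a, box_b below 0.02 m/s and x of jar_b in the frame of board between -0.078 and 0.078 m and y of jar_b in the frame of board between -0.078 and 0.078 m and x of jar_c in the frame of board between -0.078 and 0.078 m and y of jar_c in the frame of board between -0.078 and 0.078 m and angle between the x axis of each of box_a, box_b and the z axis of mat, either way round below 0.08 rad and height (world z) of box_a_center between 0.066 and 0.08 m and x of box_a_center in the frame of mat between -0.145 and 0.145 m and y of box_a_center in the frame of mat between -0.125 and 0.125 m and height (world z) of box_b_center between 0.066 and 0.08 m and x of box_b_center in the frame of mat between -0.145 and 0.145 m and y of box_b_center in the frame of mat between -0.125 and 0.125 m and value of joint switch below 0.2 rad); the robot touches nothing.
It fails at once if the mug is pushed more than 40 mm or tipped (distance of mug from where it was at the start of the episode above 0.04 m or angle between mug's own z axis and vertical above 0.5 rad).
It fails at once if the truck is pushed more than 40 mm or tipped (distance of truck from where it was at the start of the episode above 0.04 m or angle between truck's own z axis and vertical above 0.5 rad).
Of jar_a, jar_b, jar_c only 2 to 3 are there at a start; the rules pass over those that are not, and their reading is None.
At some moment in a run one of jar_a, jar_b, jar_c may be knocked a few centimetres aside while the robot is not near it.
It also fails if it takes over 210 s, if anything falls off the work surface, if the arm or the gripper's body presses on something with over 40 N, if the wrist force passes 120 N, or if a joint passes its speed limit or range.

### The arm

A 6-joint arm with a two-finger parallel gripper is mounted at the origin on the work surface. World frame = base frame: x ahead of the robot, y to its left, z up, the work surface at z = 0. Lengths are in m, angles in degrees, forces in N, time in s.
With the tool pointing down it reaches from about 0.3 to 0.875 m from the base axis. Payload 6.4 kg.
Tool frame: the origin (TCP) lies on the centre line of the jaws, within the pads' length; the fingertips stand 25 mm ahead of it and the grasp point (between the pads) lies 6 mm ahead of it; z points along the fingers, y is the line along which they close (so a half turn about z gives the same grasp; the last joint's range is limited). The gripper opens to 85 mm and grips with 20 to 120 N. Pads are 22 mm wide; open, the fingers measure 114 mm over their backs; the gripper's body (76 mm by 85 mm) begins 54 mm behind the grasp point. The pads swing forward as they close: fully open they stand 13 mm farther back than shut.
Start: joints at [52.58, 10.359, 92.074, -0, 77.567, -11.82], TCP at [0.248, 0.519, 0.256] pointing down, gripper open.
Joint ranges: [-171.53, 171.53], [-51.25, 118.39], [17.06, 147.69], [-65.23, 245.23], [0, 150.52], [-178.68, 178.68]. Speed limits (degrees/s): [147.25, 147.25, 172.46, 180, 180, 180].

### API

Orientations are given as [roll, pitch, yaw] about the fixed x, y, z axes, in that order (R = Rz(yaw) Ry(pitch) Rx(roll)).
In Python, from rig import sensors, viewer, job gives the robot as it stands.
- The arm moves only by the tool drive_tool, never from a script. Its argument "plan" is one flat list of numbers, 7 for each row, row after row: the shift along the world's x, y, z as a fraction of full scale, then the turn, a rotation vector about the world's x, y, z as a fraction of full scale, then the opening, from 0 (shut) to 1 (fully open). In form: [x, y, z, wx, wy, wz, jaw, x, y, z, wx, wy, wz, jaw, ...]. A call has 1 to 8 rows; each row shifts and turns the commanded pose from where the row before left it; what a row does not reach is not made up. Full scale, the value 1, is 3 cm for a shift and 5 degrees for a turn. A row lasts 1/12 s, in which the tool goes at most 41.7 mm and 7.16 degrees, less where a joint would pass 70% of its speed; a pose out of reach is approached as far as the arm can. A call with a number of a shift or a turn outside -1 to 1 is refused whole. A call with a gripper value outside its range is refused whole. The fingers move at their own pace and stop on an object; the grip force is fixed at half the most. Time passes only in rows, so rows that do not move let the fingers close. It gives the time, the measured TCP pose, the force, the opening and the grip force at its end, in the units of the state.
- sensors.read_state(): the state, without advancing time (a new reading comes with each control period).
- viewer.get_image(name): name is "scene" or "top" or "wrist"; returns a dict with "pixels" (400x640x3 uint8, red, green, blue), "camera_matrix" (3x3 intrinsics, pixels), "k1" (the pictures are not rectified: a ray, as slopes to the right and down, at radius r is drawn at 1 + k1 r^2 times it, then the intrinsics apply), "view" (4x4, takes a point from world to camera coordinates); the wrist camera has in their place "mount" (4x4, takes a point from camera to tool coordinates, whose origin is the TCP and whose axes are the flange's). Camera axes: x right, y up, looking along -z (the intrinsics and any distortion apply to the point x, -y, -z); pixel columns grow to the right and rows downward; lengths in m; the calibration is good to about 2 mm. A picture is of the moment at which its call begins: read the wrist's pose just before it. There is no depth.
- job.finish_job(): hands the job in; it is judged then, once.
The state is a dict: "time_s": time; "joints": joint angles; "qvel": joint speeds; "joint_torque": joint torques, N m; "eef_pos": TCP position; "orientation": TCP orientation; "contact_force": force on the tool from outside, world axes, zero at the start; "moment": the same for the moment, N m; "opening": finger opening in m; "finger_force": force on a finger pad.
Only numpy, scipy, OpenCV 4.12 (cv2) and the standard library are available. Lean on these libraries where they do the work, as an engineer would, in place of code of your own. Each camera call takes 0.05 s, during which the arm holds its last target. There are 200 camera calls.

## Working session

There is one attempt and no reset: what is moved stays moved. The work goes in short steps, Python scripts to look and compute and a tool call to move; the robot and the scene stay as the last step left them, time stands still between calls to the robot, and variables do not carry over. Pictures are saved under pics/ and viewed, at most 14 in all, crops included, and the job is handed in when it is done.

Besides the shell and the picture viewer there is one more tool, called by a JSON object that holds its "fn" and its "kwargs". drive_tool: Moves the arm, as the interface text tells. Shift numbers are shares of 3 cm and turn numbers shares of 5 degrees, none past 1 either way. Its arguments: {"type":"object","properties":{"plan":{"type":"array"}},"required":["plan"]}

```bash
mkdir -p pics
cat > h.py <<'E'
import numpy as np, cv2
from rig import sensors, viewer, job
from scipy.spatial.transform import Rotation as R
def snap(name,f):
    s=sensors.read_state(); im=viewer.get_image(name)
    cv2.imwrite('pics/%s.png'%f,im['pixels'][:,:,::-1])
    T=None
    if name=='wrist':
        W=np.eye(4); W[:3,:3]=R.from_euler('xyz',s['orientation'],degrees=True).as_matrix(); W[:3,3]=s['eef_pos']
        T=W@np.array(im['mount'])
    else: T=np.linalg.inv(np.array(im['view']))
    np.savez('pics/%s.npz'%f,T=T,K=im['camera_matrix'],k1=im['k1'],p=im['pixels'])
def pt(f,u,v,z):
    d=np.load('pics/%s.npz'%f); K=d['K'];T=d['T'];k1=float(d['k1'])
    q=np.array([(u-K[0,2])/K[0,0],(v-K[1,2])/K[1,1]]); p=q.copy()
    for _ in range(30): p=q/(1+k1*(p@p))
    r=T[:3,:3]@np.array([p[0],-p[1],-1]); o=T[:3,3]
    return (o+r*(z-o[2])/r[2]).round(4)
def proj(f,P):
    d=np.load('pics/%s.npz'%f); K=d['K'];T=np.linalg.inv(d['T']);k1=float(d['k1'])
    c=T[:3,:3]@np.array(P)+T[:3,3]; p=np.array([c[0],-c[1]])/-c[2]; p=p*(1+k1*(p@p))
    return (p*[K[0,0],K[1,1]]+[K[0,2],K[1,2]]).round(1)
def crop(f,x0,y0,x1,y1,s,out):
    i=cv2.imread('pics/%s.png'%f)[y0:y1,x0:x1]; cv2.imwrite('pics/%s.png'%out,cv2.resize(i,None,fx=s,fy=s,interpolation=cv2.INTER_CUBIC))
E
python3 - <<'E'
from h import *
snap('top','top0'); snap('scene','sc0')
a=cv2.imread('pics/top0.png');b=cv2.imread('pics/sc0.png')
for f in('top0','sc0'):
    d=np.load('pics/%s.npz'%f);print(d['T'].round(3),d['K'],d['k1'])
print(sensors.read_state())
E
```

```text
[[ 0.024  0.992 -0.125  0.358]
 [-1.     0.022 -0.02  -0.05 ]
 [-0.017  0.125  0.992  1.275]
 [ 0.     0.     0.     1.   ]] [[435.50328924   0.         318.75919932]
 [  0.         435.50328924 200.23914753]
 [  0.           0.           1.        ]] -0.041876865664521805
[[ 0.693 -0.63   0.351  0.85 ]
 [ 0.721  0.602 -0.343 -0.392]
 [ 0.004  0.491  0.871  0.977]
 [ 0.     0.     0.     1.   ]] [[442.82145      0.         319.55349709]
 [  0.         442.82145    199.96748475]
 [  0.           0.           1.        ]] 0.013422420344376063
{'time_s': 0.1, 'joints': array([ 5.25826192e+01,  1.03982930e+01,  9.21278093e+01,  3.09230344e-04,
        7.75683257e+01, -1.18222290e+01]), 'qvel': array([ 0.06081023, -0.14577242, -0.09612807, -0.01411164,  0.02681479,
       -0.04292657]), 'joint_torque': array([ 6.99022730e-04, -4.45876229e+01, -3.52241063e+01, -2.77851959e-04,
        4.12868714e-03, -6.15962790e-05]), 'eef_pos': array([0.24811119, 0.51818677, 0.2554519 ]), 'orientation': array([-1.79907637e+02, -1.96414813e-02,  1.54404766e+02]), 'contact_force': array([-0.25162597,  0.06512778,  0.06985771]), 'moment': array([-0.02095554, -0.08507944, -0.02691862]), 'finger_force': 0.0, 'opening': 0.08529697841253273}
```

View pics/top0.png

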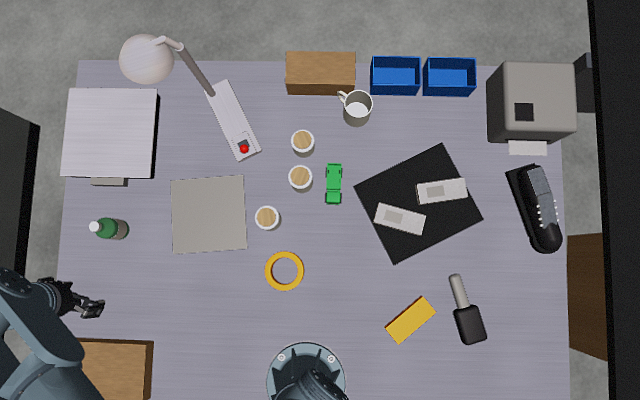

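View pics/sc0.png

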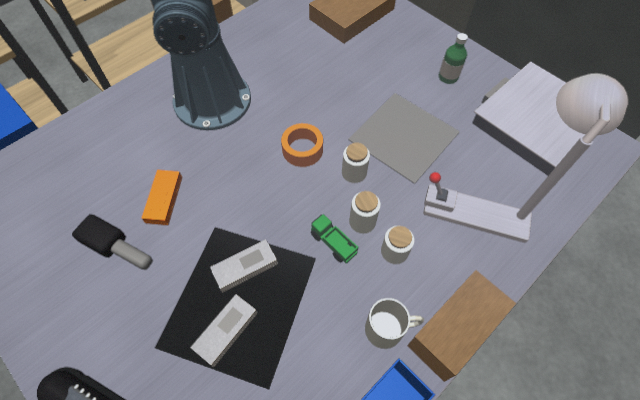

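The top view shows three jars: lids at (302,141), (300,177) and (266,217). The board is at (208,214) and the lamp lever's red tip at (244,149). Two white boxes lie on the mat at (399,219) and (441,191). The orange/yellow box at (410,320) is the decoy. Next I'll enlarge these areas to confirm.

Run:
```python
from h import *
crop('top0',160,70,360,270,3,'c1'); crop('top0',340,130,500,270,5,'c2')
```

```text
(no output)
```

View pics/c1.png

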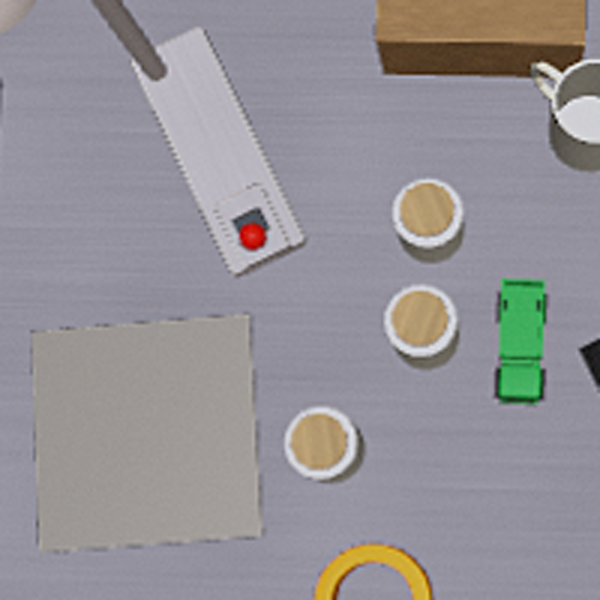

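Run:
```python
from h import *
crop('top0',345,140,490,260,5,'c2')
```

```text
(no output)
```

View pics/c2.png

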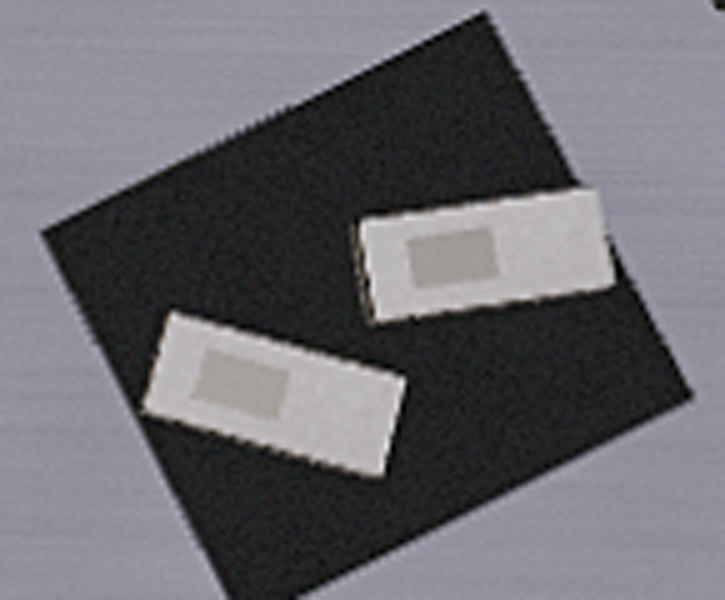

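The crops confirm the two white boxes with grey labels on the black mat, and three jars with wooden lids. Next I'll compute positions and triangulate the lid heights.

```bash
cat >> h.py <<'E'
def up(U,V,x0,y0,s): return x0+(U+.5)/s-.5, y0+(V+.5)/s-.5
def ray(f,u,v):
    a=pt(f,u,v,0.);b=pt(f,u,v,.3);return a,(b-a)/np.linalg.norm(b-a)
def tri(f,a,g,b):
    o1,d1=ray(f,*a);o2,d2=ray(g,*b); A=np.stack([d1,-d2],1); s=np.linalg.lstsq(A,o2-o1,rcond=None)[0]
    p,q=o1+s[0]*d1,o2+s[1]*d2; return ((p+q)/2).round(4),np.linalg.norm(p-q).round(4)
E
python3 - <<'E'
from h import *
def mask(f,lo,hi,box):
    x0,y0,x1,y1=box; i=np.load('pics/%s.npz'%f)['p'][y0:y1,x0:x1]
    hsv=cv2.cvtColor(i,cv2.COLOR_RGB2HSV); m=cv2.inRange(hsv,lo,hi)
    n,l,st,c=cv2.connectedComponentsWithStats(m); 
    return [(c[k]+[x0,y0],st[k,4],st[k,:4]+[x0,y0,0,0]) for k in range(1,n) if st[k,4]>15]
wood=((10,50,90),(28,255,255))
T=mask('top0',*wood,(250,125,325,235));S=mask('sc0',*wood,(330,135,425,260))
for k in T:print('T',k)
for k in S:print('S',k)
for t,s in zip(sorted(T,key=lambda k:k[0][1]),sorted(S,key=lambda k:-k[0][1])): print(t[0],s[0],tri('top0',t[0],'sc0',s[0]))
red=((0,150,100),(8,255,255))
a=mask('top0',*red,(230,130,260,165));b=mask('sc0',*red,(420,160,450,200));print(a,b)
for x in a:
  for y in b: print('tip',tri('top0',x[0],'sc0',y[0]))
print('board',[pt('top0',*up(*p,160,70,3),.005) for p in [(31,332),(249,315),(261,535),(40,550)]])
print('mat',[pt('top0',*up(*p,345,140,5),.003) for p in [(42,232),(487,12),(692,398)]],pt('top0',394,264,.003))
print('boxL',[pt('top0',*up(*p,345,140,5),.033) for p in [(172,312),(405,378),(382,476),(144,411)]])
print('boxR',[pt('top0',*up(*p,345,140,5),.033) for p in [(360,219),(597,189),(614,284),(374,324)]])
print('lampbase',[pt('top0',*up(*p,160,70,3),.022) for p in [(203,28),(303,240),(236,275),(132,66)]])
print('mug',pt('top0',357.5,107.5,.095),'truck',[pt('top0',*up(*p,160,70,3),.05) for p in [(502,281),(546,281),(543,402),(498,402)]])
print('wrist mount',np.array(viewer.get_image('wrist')['mount']).round(3))
E
```

```text
T (array([301.94285714, 139.34693878]), np.int32(245), array([294, 131,  17,  18]))
T (array([299.49042146, 175.56704981]), np.int32(261), array([291, 167,  18,  18]))
T (array([265.76893939, 216.69318182]), np.int32(264), array([257, 208,  18,  18]))
S (array([356.47098976, 151.27986348]), np.int32(293), array([347, 143,  20,  18]))
S (array([366.15469613, 200.85359116]), np.int32(362), array([355, 191,  23,  21]))
S (array([399.99234694, 236.35969388]), np.int32(392), array([389, 226,  23,  22]))
[301.94285714 139.34693878] [399.99234694 236.35969388] (array([0.6796, 0.0254, 0.0817]), np.float64(0.0005))
[299.49042146 175.56704981] [366.15469613 200.85359116] (array([0.5723, 0.0278, 0.1014]), np.float64(0.0008))
[265.76893939 216.69318182] [356.47098976 151.27986348] (array([0.4578, 0.117 , 0.0919]), np.float64(0.0015))
[(array([243.70909091, 148.18181818]), np.int32(55), array([240, 144,   8,   9]))] [(array([435.13513514, 175.64864865]), np.int32(37), array([431, 173,   8,   7]))]
tip (array([0.6419, 0.1814, 0.1197]), np.float64(0.0002))
board [array([0.5679, 0.4217, 0.005 ]), ar
[... 295 characters left out ...]
0.3313,  0.033 ]), array([ 0.4217, -0.3179,  0.033 ]), array([ 0.4557, -0.1823,  0.033 ])]
boxR [array([ 0.5694, -0.3059,  0.033 ]), array([ 0.59  , -0.4433,  0.033 ]), array([ 0.5348, -0.4521,  0.033 ]), array([ 0.5086, -0.3137,  0.033 ])]
lampbase [array([0.8801, 0.2615, 0.022 ]), array([0.6624, 0.1505, 0.022 ]), array([0.626 , 0.2151, 0.022 ]), array([0.839 , 0.3315, 0.022 ])]
mug [ 0.7713 -0.1287  0.095 ] truck [array([ 0.6192, -0.0463,  0.05  ]), array([ 0.6201, -0.0884,  0.05  ]), array([ 0.5037, -0.0875,  0.05  ]), array([ 0.5027, -0.0451,  0.05  ])]
wrist mount [[-0.     0.965  0.262  0.067]
 [ 1.    -0.     0.    -0.001]
 [ 0.     0.262 -0.965 -0.118]
 [ 0.     0.     0.     1.   ]]
```

Lid heights separate cleanly by 10 mm steps:

| Jar | x, y (m) | Position in top image |
|---|---|---|
| jar_c (shortest) | (0.68, 0.025) | top |
| jar_a (tallest) | (0.572, 0.028) | middle |
| jar_b | (0.458, 0.117) | bottom |

The lamp's x axis is about 27.8° in world, with its origin near (0.671, 0.197). Next I'll move to the lever.

{"fn": "drive_tool", "kwargs": {"plan": [0.88, -0.93, 0, 0, 0, -0.563, 0, 0.88, -0.93, 0, 0, 0, -0.563, 0, 0.88, -0.93, 0, 0, 0, -0.563, 0, 0.88, -0.93, 0, 0, 0, -0.563, 0, 0.88, -0.93, 0, 0, 0, -0.563, 0, 0.88, -0.93, 0, 0, 0, -0.563, 0, 0.88, -0.93, 0, 0, 0, -0.563, 0, 0.88, -0.93, 0, 0, 0, -0.563, 0]}}

```text
time_s: 0.82
eef_pos: [0.4605, 0.2938, 0.2561]
orientation: [-180.0, -0.0, 131.7]
contact_force: [0.9, 0.9, 0.6]
opening: 0.0003
finger_force: 0.0
```

{"fn": "drive_tool", "kwargs": {"plan": [0.88, -0.93, 0, 0, 0, -0.563, 0, 0.88, -0.93, 0, 0, 0, -0.563, 0, 0.88, -0.93, 0, 0, 0, -0.563, 0, 0.88, -0.93, 0, 0, 0, -0.563, 0, 0.88, -0.93, 0, 0, 0, -0.563, 0, 0, 0, 0, 0, 0, 0, 0, 0, 0, 0, 0, 0, 0, 0]}}

```text
time_s: 1.4
eef_pos: [0.5925, 0.1539, 0.2555]
orientation: [-179.9, -0.0, 117.6]
contact_force: [-0.4, 0.7, -0.6]
opening: -0.0003
finger_force: 0.0
```

{"fn": "drive_tool", "kwargs": {"plan": [0, 0, -0.97, 0, 0, 0, 0, 0, 0, -0.97, 0, 0, 0, 0, 0, 0, -0.97, 0, 0, 0, 0, 0, 0, -0.97, 0, 0, 0, 0, 0, 0, -0.97, 0, 0, 0, 0, 0, 0, 0, 0, 0, 0, 0]}}

```text
time_s: 1.9
eef_pos: [0.5861, 0.1568, 0.1042]
orientation: [-179.4, -0.3, 117.9]
contact_force: [-2.1, 0.4, -0.7]
opening: 0.0001
finger_force: 0.0
```

{"fn": "drive_tool", "kwargs": {"plan": [0.59, 0.31, 0, 0, 0, 0, 0, 0.59, 0.31, 0, 0, 0, 0, 0, 0.59, 0.31, 0, 0, 0, 0, 0, 0.59, 0.31, 0, 0, 0, 0, 0, 0, 0, 0, 0, 0, 0, 0]}}

```text
time_s: 2.32
eef_pos: [0.6653, 0.1954, 0.1136]
orientation: [179.7, 0.1, 117.9]
contact_force: [-0.4, -0.1, -0.0]
opening: 0.0
finger_force: 0.0
```

{"fn": "drive_tool", "kwargs": {"plan": [0.3, 0.16, 0, 0, 0, 0, 0, 0, 0, 0, 0, 0, 0, 0]}}

```text
time_s: 2.48
eef_pos: [0.6717, 0.199, 0.112]
orientation: [179.9, 0.0, 117.9]
contact_force: [-0.2, 0.4, -0.6]
opening: 0.0002
finger_force: 0.0
```

{"fn": "drive_tool", "kwargs": {"plan": [0.3, 0.16, 0, 0, 0, 0, 0, 0, 0, 0, 0, 0, 0, 0]}}

```text
time_s: 2.65
eef_pos: [0.678, 0.2024, 0.1109]
orientation: [-179.6, -0.1, 117.9]
contact_force: [-6.2, -2.4, 2.6]
opening: -0.0003
finger_force: 3.4
```

Run:
```python
from h import *
snap('scene','sc1'); crop('sc1',390,130,550,250,4,'c3')
```

```text
(no output)
```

View pics/c3.png

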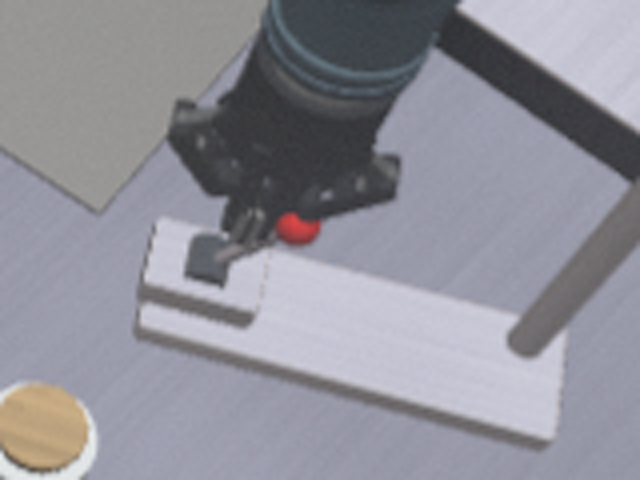

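The crop shows the lever thrown to the column side, with the red tip at crop (298,228). I'll check its angle numerically.

Run:
```python
from h import *
print(up(298,228,390,130,4))
x=np.array([.885,.466,0]);o=np.array([.671,.197,.054])
for a in(-.5,0,.3,.5): print(a,proj('sc1',o+.075*(np.sin(a)*x+np.cos(a)*np.array([0,0,1]))))
```

```text
(464.125, 186.625)
-0.5 [433.9 175.2]
0 [450.6 177.3]
0.3 [460.  180.7]
0.5 [465.3 183.7]
```

{"fn": "drive_tool", "kwargs": {"plan": [0.07, 0.04, 0, 0, 0, 0, 0, 0, 0, 0, 0, 0, 0, 0]}}

```text
time_s: 2.87
eef_pos: [0.6783, 0.2026, 0.1108]
orientation: [-179.4, -0.1, 117.9]
contact_force: [-14.1, -7.0, 6.4]
opening: 0.0002
finger_force: 7.9
```

{"fn": "drive_tool", "kwargs": {"plan": [-0.6, -0.31, 0.1, 0, 0, 0, 0, -0.6, -0.31, 0.5, 0, 0, 0, 0, 0, 0, 0.8, 0, 0, 0, 0, 0, 0, 0.8, 0, 0, 0, 0, 0, 0, 0, 0, 0, 0, 0]}}

```text
time_s: 3.28
eef_pos: [0.6483, 0.1856, 0.1837]
orientation: [179.5, 0.2, 117.8]
contact_force: [1.8, 0.3, 1.1]
opening: 0.0004
finger_force: 0.0
```

Run:
```python
from h import *
for n,p,z in(('c',(428,210),.088),('a',(419,318),.108),('b',(319,441),.098)): print(n,pt('top0',*up(*p,160,70,3),z))
# rim via ellipse: outer extents
for n,e,z in(('c',(391,464,178,250),.07),('a',(384,457,285,357),.09),('b',(284,357,407,480),.08)): print(n,pt('top0',*up((e[0]+e[1])/2,(e[2]+e[3])/2,160,70,3),z))
print(sensors.read_state()['eef_pos'])
```

```text
c [0.6772 0.0241 0.088 ]
a [0.5711 0.0281 0.108 ]
b [0.4579 0.1161 0.098 ]
c [0.6782 0.0255 0.07  ]
a [0.5716 0.0278 0.09  ]
b [0.4571 0.1171 0.08  ]
[0.64826966 0.18562698 0.18372525]
```

{"fn": "drive_tool", "kwargs": {"plan": [0.16, -0.9, 0, 0, 0, 0, 0, 0.16, -0.9, 0, 0, 0, 0, 0, 0.16, -0.9, 0, 0, 0, 0, 0, 0.16, -0.9, 0, 0, 0, 0, 0, 0.16, -0.9, 0, 0, 0, 0, 0, 0.16, -0.87, -0.6, 0, 0, 0, 0, 0, 0, -0.9, 0, 0, 0, 0, 0, 0, -0.4, 0, 0, 0, 0]}}

```text
time_s: 3.95
eef_pos: [0.6734, 0.0227, 0.1175]
orientation: [-179.9, -0.1, 117.7]
contact_force: [-1.2, 1.4, -1.0]
opening: 0.0003
finger_force: 0.0
```

{"fn": "drive_tool", "kwargs": {"plan": [0, 0, -0.3, 0, 0, 0, 0, 0, 0, 0, 0, 0, 0, 0]}}

```text
time_s: 4.12
eef_pos: [0.6737, 0.025, 0.1091]
orientation: [-179.8, -0.1, 117.9]
contact_force: [-0.6, 1.1, 0.9]
opening: -0.0001
finger_force: 0.0
```

{"fn": "drive_tool", "kwargs": {"plan": [0, 0, -0.25, 0, 0, 0, 0, 0, 0, 0, 0, 0, 0, 0]}}

```text
time_s: 4.28
eef_pos: [0.6758, 0.0252, 0.1043]
orientation: [179.9, 0.0, 117.9]
contact_force: [0.3, 0.6, -0.9]
opening: -0.0
finger_force: 0.0
```

{"fn": "drive_tool", "kwargs": {"plan": [0, 0, -0.12, 0, 0, 0, 0, 0, 0, 0, 0, 0, 0, 0]}}

```text
time_s: 4.45
eef_pos: [0.6764, 0.0252, 0.103]
orientation: [179.9, 0.1, 117.9]
contact_force: [-6.7, 0.4, 12.8]
opening: -0.0001
finger_force: 6.9
```

{"fn": "drive_tool", "kwargs": {"plan": [0, 0, -0.12, 0, 0, 0, 0, 0, 0, 0, 0, 0, 0, 0]}}

```text
time_s: 4.62
eef_pos: [0.6773, 0.0252, 0.1031]
orientation: [179.8, 0.2, 117.9]
contact_force: [-14.8, 0.7, 31.7]
opening: 0.0001
finger_force: 15.4
```

Run:
```python
from h import *
snap('scene','sc2'); crop('sc2',330,130,480,270,4,'c4')
```

```text
(no output)
```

View pics/c4.png

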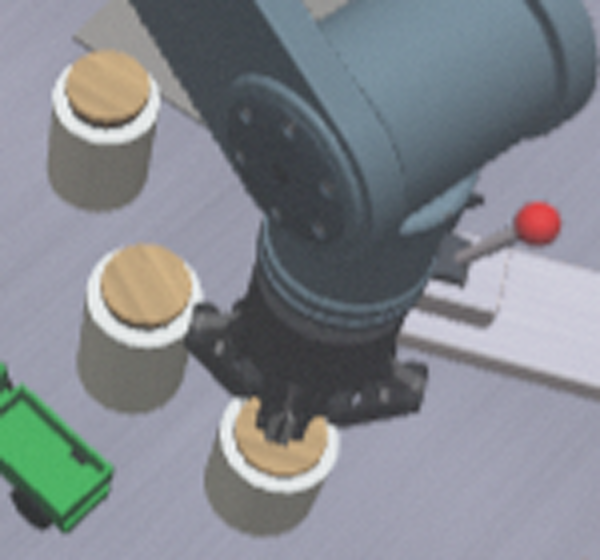

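{"fn": "drive_tool", "kwargs": {"plan": [0, 0, 0.6, 0, 0, 0, 0, 0, 0, 0.9, 0, 0, 0, 0, 0, 0, 0.8, 0, 0, 0, 0, -0.9, 0.02, 0, 0, 0, 0, 0, -0.9, 0.02, 0, 0, 0, 0, 0, -0.9, 0.02, 0, 0, 0, 0, 0, -0.85, 0.04, 0, 0, 0, 0, 0, 0, 0, 0, 0, 0, 0, 0]}}

```text
time_s: 5.33
eef_pos: [0.5646, 0.0289, 0.1649]
orientation: [-179.9, -0.1, 117.9]
contact_force: [0.7, -0.3, -0.3]
opening: -0.0
finger_force: 0.0
```

{"fn": "drive_tool", "kwargs": {"plan": [0, 0, -0.6, 0, 0, 0, 0, 0, 0, 0, 0, 0, 0, 0]}}

```text
time_s: 5.5
eef_pos: [0.5681, 0.028, 0.146]
orientation: [-180.0, -0.0, 117.9]
contact_force: [-1.6, -0.2, -1.3]
opening: -0.0003
finger_force: 0.0
```

{"fn": "drive_tool", "kwargs": {"plan": [0, 0, -0.3, 0, 0, 0, 0, 0, 0, 0, 0, 0, 0, 0]}}

```text
time_s: 5.67
eef_pos: [0.5688, 0.0275, 0.1372]
orientation: [-180.0, -0.0, 117.8]
contact_force: [0.8, 0.9, -0.1]
opening: 0.0
finger_force: 0.0
```

{"fn": "drive_tool", "kwargs": {"plan": [0, 0, -0.2, 0, 0, 0, 0, 0, 0, 0, 0, 0, 0, 0]}}

```text
time_s: 5.83
eef_pos: [0.5688, 0.0273, 0.1313]
orientation: [-180.0, -0.0, 117.8]
contact_force: [0.3, -0.0, -0.0]
opening: -0.0001
finger_force: 0.0
```

{"fn": "drive_tool", "kwargs": {"plan": [0, 0, -0.2, 0, 0, 0, 0, 0, 0, 0, 0, 0, 0, 0]}}

```text
time_s: 6.0
eef_pos: [0.5693, 0.0272, 0.1262]
orientation: [180.0, 0.0, 117.8]
contact_force: [0.7, -0.9, 0.5]
opening: 0.0001
finger_force: 0.0
```

{"fn": "drive_tool", "kwargs": {"plan": [0, 0, -0.15, 0, 0, 0, 0, 0, 0, 0, 0, 0, 0, 0]}}

```text
time_s: 6.17
eef_pos: [0.5697, 0.0271, 0.123]
orientation: [179.9, 0.1, 117.8]
contact_force: [-3.7, 0.0, 8.8]
opening: -0.0003
finger_force: 4.8
```

{"fn": "drive_tool", "kwargs": {"plan": [0, 0, -0.1, 0, 0, 0, 0, 0, 0, 0, 0, 0, 0, 0]}}

```text
time_s: 6.33
eef_pos: [0.5709, 0.027, 0.1231]
orientation: [179.8, 0.2, 117.8]
contact_force: [-8.4, 1.3, 29.2]
opening: -0.0002
finger_force: 14.3
```

{"fn": "drive_tool", "kwargs": {"plan": [0, 0, -0.1, 0, 0, 0, 0, 0, 0, 0, 0, 0, 0, 0]}}

```text
time_s: 6.5
eef_pos: [0.5723, 0.0268, 0.1233]
orientation: [179.7, 0.3, 117.8]
contact_force: [-15.3, 2.3, 46.0]
opening: -0.0001
finger_force: 23.1
```

{"fn": "drive_tool", "kwargs": {"plan": [0, 0, 0.9, 0, 0, 0, 0, 0, 0, 0.7, 0, 0, 0, 0, -0.76, 0.6, 0, 0, 0, 0, 0, -0.76, 0.6, 0, 0, 0, 0, 0, -0.76, 0.6, 0, 0, 0, 0, 0, -0.76, 0.6, 0, 0, 0, 0, 0, -0.76, 0.58, 0, 0, 0, 0, 0, 0, 0, 0, 0, 0, 0, 0]}}

```text
time_s: 7.17
eef_pos: [0.4508, 0.119, 0.1628]
orientation: [-179.9, -0.1, 117.9]
contact_force: [-0.2, 0.2, -1.2]
opening: 0.0001
finger_force: 0.0
```

{"fn": "drive_tool", "kwargs": {"plan": [0, 0, -0.9, 0, 0, 0, 0, 0, 0, 0, 0, 0, 0, 0]}}

```text
time_s: 7.33
eef_pos: [0.4529, 0.1167, 0.1338]
orientation: [-179.8, -0.1, 117.8]
contact_force: [-0.9, 0.8, -0.8]
opening: -0.0
finger_force: 0.0
```

{"fn": "drive_tool", "kwargs": {"plan": [0, 0, -0.3, 0, 0, 0, 0, 0, 0, 0, 0, 0, 0, 0]}}

```text
time_s: 7.5
eef_pos: [0.4545, 0.1162, 0.1266]
orientation: [-179.9, -0.1, 117.8]
contact_force: [-1.2, 1.0, 0.7]
opening: 0.0001
finger_force: 0.0
```

{"fn": "drive_tool", "kwargs": {"plan": [0, 0, -0.2, 0, 0, 0, 0, 0, 0, 0, 0, 0, 0, 0]}}

```text
time_s: 7.67
eef_pos: [0.4549, 0.1163, 0.1211]
orientation: [-180.0, -0.0, 117.8]
contact_force: [0.2, -0.5, 0.3]
opening: 0.0002
finger_force: 0.0
```

{"fn": "drive_tool", "kwargs": {"plan": [0, 0, -0.2, 0, 0, 0, 0, 0, 0, 0, 0, 0, 0, 0]}}

```text
time_s: 7.83
eef_pos: [0.4554, 0.1164, 0.1158]
orientation: [180.0, 0.0, 117.8]
contact_force: [0.7, -0.1, -0.1]
opening: 0.0001
finger_force: 0.0
```

{"fn": "drive_tool", "kwargs": {"plan": [0, 0, -0.12, 0, 0, 0, 0, 0, 0, 0, 0, 0, 0, 0]}}

```text
time_s: 8.0
eef_pos: [0.4556, 0.1164, 0.113]
orientation: [180.0, 0.0, 117.8]
contact_force: [-2.0, -1.4, 7.4]
opening: -0.0002
finger_force: 3.3
```

{"fn": "drive_tool", "kwargs": {"plan": [0, 0, -0.1, 0, 0, 0, 0, 0, 0, 0, 0, 0, 0, 0]}}

```text
time_s: 8.17
eef_pos: [0.4567, 0.1165, 0.1129]
orientation: [179.9, 0.1, 117.8]
contact_force: [-12.8, -0.3, 34.4]
opening: -0.0002
finger_force: 17.1
```

{"fn": "drive_tool", "kwargs": {"plan": [0, 0, -0.07, 0, 0, 0, 0, 0, 0, 0, 0, 0, 0, 0]}}

```text
time_s: 8.33
eef_pos: [0.4575, 0.1166, 0.1129]
orientation: [179.8, 0.1, 117.8]
contact_force: [-18.4, -1.4, 52.8]
opening: 0.0003
finger_force: 26.3
```

All three lids are already fully home: contact came at exactly 25 mm above each home height, and they held 30–50 N without moving. Next I'll grasp jar_b.

{"fn": "drive_tool", "kwargs": {"plan": [0, 0, 0.9, 0, 0, 0, 0, 0, 0, 0.8, 0, 0, 0, 1, 0, 0, 0, 0, 0, 0, 1, 0, 0, 0, 0, 0, 0, 1, 0, 0, 0, 0, 0, 0, 1, 0, 0, 0, 0, 0, 0, 1]}}

```text
time_s: 8.83
eef_pos: [0.4541, 0.1165, 0.1568]
orientation: [-179.9, -0.1, 117.8]
contact_force: [-0.2, 0.1, -0.6]
opening: 0.0608
finger_force: 0.0
```

{"fn": "drive_tool", "kwargs": {"plan": [0.05, 0, -0.6, 0, 0, 0, 1, 0.05, 0, -0.6, 0, 0, 0, 1, 0, 0, -0.6, 0, 0, 0, 1, 0, 0, -0.6, 0, 0, 0, 1, 0, 0, -0.6, 0, 0, 0, 1, 0, 0, -0.4, 0, 0, 0, 1, 0, 0, 0, 0, 0, 0, 1]}}

```text
time_s: 9.42
eef_pos: [0.4547, 0.1165, 0.0522]
orientation: [-179.6, -0.2, 117.8]
contact_force: [0.5, -0.2, -0.2]
opening: 0.0852
finger_force: 0.0
```

{"fn": "drive_tool", "kwargs": {"plan": [0, 0, 0, 0, 0, 0, 0, 0, 0, 0, 0, 0, 0, 0, 0, 0, 0, 0, 0, 0, 0, 0, 0, 0, 0, 0, 0, 0, 0, 0, 0, 0, 0, 0, 0, 0, 0, 0, 0, 0, 0, 0]}}

```text
time_s: 9.92
eef_pos: [0.4579, 0.1166, 0.0562]
orientation: [180.0, 0.0, 117.8]
contact_force: [0.8, -0.1, -1.2]
opening: 0.0645
finger_force: 66.7
```

{"fn": "drive_tool", "kwargs": {"plan": [0, 0, 0.5, 0, 0, 0, 0, 0, 0, 0.6, 0, 0, 0, 0, 0, 0, 0.6, 0, 0, 0, 0, 0, 0, 0, 0, 0, 0, 0]}}

```text
time_s: 10.25
eef_pos: [0.4603, 0.1167, 0.1101]
orientation: [179.7, 0.2, 117.8]
contact_force: [1.2, 0.4, -3.6]
opening: 0.0649
finger_force: 67.7
```

{"fn": "drive_tool", "kwargs": {"plan": [0.22, 0.82, 0, 0, 0, 0, 0, 0.22, 0.82, 0, 0, 0, 0, 0, 0.22, 0.82, 0, 0, 0, 0, 0, 0.22, 0.82, 0, 0, 0, 0, 0, 0.22, 0.82, 0, 0, 0, 0, 0, 0.22, 0.82, 0, 0, 0, 0, 0, 0.22, 0.82, 0, 0, 0, 0, 0, 0.22, 0.82, 0, 0, 0, 0, 0]}}

```text
time_s: 10.92
eef_pos: [0.5102, 0.3144, 0.1054]
orientation: [-179.9, -0.0, 117.8]
contact_force: [0.8, -0.2, -2.9]
opening: 0.0651
finger_force: 68.0
```

{"fn": "drive_tool", "kwargs": {"plan": [0.2, 0.75, 0, 0, 0, 0, 0, 0, 0, 0, 0, 0, 0, 0, 0, 0, 0, 0, 0, 0, 0, 0, 0, -0.5, 0, 0, 0, 0, 0, 0, -0.5, 0, 0, 0, 0, 0, 0, -0.3, 0, 0, 0, 0, 0, 0, 0, 0, 0, 0, 0]}}

```text
time_s: 11.5
eef_pos: [0.5144, 0.3341, 0.0647]
orientation: [-179.7, -0.0, 117.8]
contact_force: [-1.1, -1.0, -3.3]
opening: 0.065
finger_force: 68.4
```

{"fn": "drive_tool", "kwargs": {"plan": [0, 0, -0.08, 0, 0, 0, 0, 0, 0, -0.06, 0, 0, 0, 0, 0, 0, 0, 0, 0, 0, 0]}}

```text
time_s: 11.75
eef_pos: [0.517, 0.3358, 0.0641]
orientation: [180.0, 0.0, 117.8]
contact_force: [-0.6, 0.3, -2.5]
opening: 0.0648
finger_force: 68.4
```

{"fn": "drive_tool", "kwargs": {"plan": [0, 0, -0.08, 0, 0, 0, 0, 0, 0, 0, 0, 0, 0, 0]}}

```text
time_s: 11.92
eef_pos: [0.5168, 0.3359, 0.0615]
orientation: [180.0, 0.0, 117.8]
contact_force: [0.1, -0.2, -3.8]
opening: 0.0648
finger_force: 68.4
```

{"fn": "drive_tool", "kwargs": {"plan": [0, 0, -0.04, 0, 0, 0, 0, 0, 0, 0, 0, 0, 0, 0, 0, 0, 0, 0, 0, 0, 0]}}

```text
time_s: 12.17
eef_pos: [0.5169, 0.3359, 0.0611]
orientation: [180.0, 0.0, 117.8]
contact_force: [-3.2, -3.3, 5.5]
opening: 0.0654
finger_force: 68.8
```

{"fn": "drive_tool", "kwargs": {"plan": [0, 0, 0, 0, 0, 0, 1, 0, 0, 0, 0, 0, 0, 1, 0, 0, 0, 0, 0, 0, 1, 0, 0, 0, 0, 0, 0, 1, 0, 0, 0.5, 0, 0, 0, 1, 0, 0, 1, 0, 0, 0, 1, 0, 0, 1, 0, 0, 0, 1, 0, 0, 1, 0, 0, 0, 1]}}

```text
time_s: 12.83
eef_pos: [0.5163, 0.3357, 0.1658]
orientation: [-179.9, -0.0, 117.8]
contact_force: [0.9, -0.0, -0.7]
opening: 0.0855
finger_force: 0.0
```

{"fn": "drive_tool", "kwargs": {"plan": [0.17, -0.95, 0, 0, 0, 0, 1, 0.17, -0.95, 0, 0, 0, 0, 1, 0.17, -0.95, 0, 0, 0, 0, 1, 0.17, -0.95, 0, 0, 0, 0, 1, 0.17, -0.95, 0, 0, 0, 0, 1, 0.17, -0.95, 0, 0, 0, 0, 1, 0.17, -0.95, 0, 0, 0, 0, 1, 0.17, -0.95, 0, 0, 0, 0, 1]}}

```text
time_s: 13.5
eef_pos: [0.5576, 0.1065, 0.1652]
orientation: [180.0, 0.0, 117.8]
contact_force: [0.2, 0.1, -0.7]
opening: 0.0858
finger_force: 0.0
```

```bash
cat >> h.py <<'E'
def lids(f,box,z=.09):
    x0,y0,x1,y1=box; i=np.load('pics/%s.npz'%f)['p'][y0:y1,x0:x1]
    m=cv2.inRange(cv2.cvtColor(i,cv2.COLOR_RGB2HSV),(10,50,90),(28,255,255)); n,l,st,c=cv2.connectedComponentsWithStats(m)
    for k in range(1,n):
        if st[k,4]>40: print(f,(c[k]+[x0,y0]).round(1),st[k,4],[tuple(pt(f,*(c[k]+[x0,y0]),zz)[:2]) for zz in(.098,.088,.078)])
E
python3 - <<'E'
from h import *
snap('top','top1'); lids('top1',(160,125,325,260))
snap('scene','sc3'); lids('sc3',(330,100,460,270))
E
```

```text
top1 [302. 140.] 241 [(np.float64(0.6735), np.float64(0.0243)), (np.float64(0.6762), np.float64(0.025)), (np.float64(0.6789), np.float64(0.0256))]
top1 [299.6 176.1] 259 [(np.float64(0.5718), np.float64(0.0279)), (np.float64(0.5736), np.float64(0.0285)), (np.float64(0.5754), np.float64(0.0292))]
top1 [187.9 193.4] 255 [(np.float64(0.5172), np.float64(0.3345)), (np.float64(0.5185), np.float64(0.3377)), (np.float64(0.5199), np.float64(0.341))]
top1 [284.  255.5] 184 [(np.float64(0.3543), np.float64(0.0636)), (np.float64(0.3543), np.float64(0.0646)), (np.float64(0.3543), np.float64(0.0655))]
sc3 [432.4 117.4] 258 [(np.float64(0.5206), np.float64(0.3288)), (np.float64(0.5168), np.float64(0.337)), (np.float64(0.5131), np.float64(0.3452))]
sc3 [365.7 202.5] 351 [(np.float64(0.5731), np.float64(0.0253)), (np.float64(0.57), np.float64(0.0301)), (np.float64(0.5668), np.float64(0.0348))]
sc3 [399.4 237.8] 377 [(np.float64(0.6839), np.float64(0.0141)), (np.float64(0.682), np.float64(0.0187)), (np.float64(0.6802), np.float64(0.0233))]
```

{"fn": "drive_tool", "kwargs": {"plan": [0.15, -0.9, 0, 0, 0, 0, 1, 0.15, -0.9, 0, 0, 0, 0, 1, 0.15, -0.85, 0, 0, 0, 0, 1, 0, 0, 0, 0, 0, 0, 1, 0, 0, 0, 0, 0, 0, 1]}}

```text
time_s: 14.02
eef_pos: [0.5711, 0.0278, 0.165]
orientation: [180.0, -0.0, 117.7]
contact_force: [0.4, 0.3, -0.4]
opening: 0.0854
finger_force: 0.0
```

{"fn": "drive_tool", "kwargs": {"plan": [0, 0, -0.65, 0, 0, 0, 1, 0, 0, -0.65, 0, 0, 0, 1, 0, 0, -0.65, 0, 0, 0, 1, 0, 0, -0.65, 0, 0, 0, 1, 0, 0, -0.65, 0, 0, 0, 1, 0, 0, 0, 0, 0, 0, 1]}}

```text
time_s: 14.52
eef_pos: [0.5676, 0.0304, 0.0636]
orientation: [-179.7, -0.3, 117.9]
contact_force: [-1.8, -0.2, -1.0]
opening: 0.0854
finger_force: 0.0
```

{"fn": "drive_tool", "kwargs": {"plan": [0, 0, 0, 0, 0, 0, 0, 0, 0, 0, 0, 0, 0, 0, 0, 0, 0, 0, 0, 0, 0, 0, 0, 0, 0, 0, 0, 0, 0, 0, 0, 0, 0, 0, 0, 0, 0, 0, 0, 0, 0, 0]}}

```text
time_s: 15.02
eef_pos: [0.5716, 0.0285, 0.0687]
orientation: [179.9, 0.0, 117.8]
contact_force: [-1.5, 1.2, 3.2]
opening: 0.0648
finger_force: 66.6
```

{"fn": "drive_tool", "kwargs": {"plan": [0, 0, 0.5, 0, 0, 0, 0, 0, 0, 0.6, 0, 0, 0, 0, 0, 0, 0.6, 0, 0, 0, 0, 0, 0, 0, 0, 0, 0, 0, 0, 0, 0, 0, 0, 0, 0]}}

```text
time_s: 15.43
eef_pos: [0.5717, 0.0282, 0.1193]
orientation: [179.9, 0.1, 117.8]
contact_force: [0.2, -0.6, -4.1]
opening: 0.065
finger_force: 67.5
```

{"fn": "drive_tool", "kwargs": {"plan": [-0.49, 0.945, 0.3, 0, 0, 0, 0, -0.49, 0.945, 0.3, 0, 0, 0, 0, -0.49, 0.945, 0, 0, 0, 0, 0, -0.49, 0.945, 0, 0, 0, 0, 0, -0.49, 0.945, 0, 0, 0, 0, 0, -0.49, 0.945, 0, 0, 0, 0, 0, -0.49, 0.945, 0, 0, 0, 0, 0, -0.49, 0.945, 0, 0, 0, 0, 0]}}

```text
time_s: 16.1
eef_pos: [0.4514, 0.256, 0.1349]
orientation: [-179.9, -0.0, 117.8]
contact_force: [0.4, 0.2, -2.9]
opening: 0.0653
finger_force: 67.7
```

{"fn": "drive_tool", "kwargs": {"plan": [-0.49, 0.945, 0, 0, 0, 0, 0, -0.49, 0.945, 0, 0, 0, 0, 0, -0.49, 0.945, 0, 0, 0, 0, 0, 0, 0, -0.5, 0, 0, 0, 0, 0, 0, -0.5, 0, 0, 0, 0, 0, 0, -0.4, 0, 0, 0, 0, 0, 0, -0.3, 0, 0, 0, 0, 0, 0, 0, 0, 0, 0, 0]}}

```text
time_s: 16.77
eef_pos: [0.4074, 0.3389, 0.0825]
orientation: [-179.7, -0.0, 117.8]
contact_force: [0.1, -0.3, -2.2]
opening: 0.065
finger_force: 67.8
```

{"fn": "drive_tool", "kwargs": {"plan": [0, 0, -0.1, 0, 0, 0, 0, 0, 0, 0, 0, 0, 0, 0, 0, 0, 0, 0, 0, 0, 0]}}

```text
time_s: 17.02
eef_pos: [0.4099, 0.3401, 0.0831]
orientation: [179.9, 0.0, 117.8]
contact_force: [0.4, 1.0, -2.6]
opening: 0.0653
finger_force: 67.8
```

{"fn": "drive_tool", "kwargs": {"plan": [0, 0, -0.25, 0, 0, 0, 0, 0, 0, 0, 0, 0, 0, 0, 0, 0, 0, 0, 0, 0, 0]}}

```text
time_s: 17.27
eef_pos: [0.409, 0.34, 0.0748]
orientation: [-180.0, -0.0, 117.8]
contact_force: [-0.3, 0.1, -3.4]
opening: 0.065
finger_force: 67.9
```

{"fn": "drive_tool", "kwargs": {"plan": [0, 0, -0.06, 0, 0, 0, 0, 0, 0, 0, 0, 0, 0, 0]}}

```text
time_s: 17.43
eef_pos: [0.4095, 0.3404, 0.0737]
orientation: [180.0, 0.0, 117.8]
contact_force: [-1.7, -0.1, 0.0]
opening: 0.0652
finger_force: 68.0
```

{"fn": "drive_tool", "kwargs": {"plan": [0, 0, -0.04, 0, 0, 0, 0, 0, 0, 0, 0, 0, 0, 0, 0, 0, 0, 0, 0, 0, 0]}}

```text
time_s: 17.68
eef_pos: [0.4095, 0.3404, 0.0736]
orientation: [180.0, 0.0, 117.8]
contact_force: [-4.6, -3.3, 10.5]
opening: 0.065
finger_force: 69.0
```

{"fn": "drive_tool", "kwargs": {"plan": [0, 0, 0, 0, 0, 0, 1, 0, 0, 0, 0, 0, 0, 1, 0, 0, 0, 0, 0, 0, 1, 0, 0, 0, 0, 0, 0, 1, 0, 0, 0.5, 0, 0, 0, 1, 0, 0, 1, 0, 0, 0, 1, 0, 0, 1, 0, 0, 0, 1, 0, 0, 0.8, 0, 0, 0, 1]}}

```text
time_s: 18.35
eef_pos: [0.4095, 0.3404, 0.1728]
orientation: [180.0, -0.0, 117.8]
contact_force: [1.6, 0.3, 1.2]
opening: 0.0854
finger_force: 0.0
```

{"fn": "drive_tool", "kwargs": {"plan": [0.69, -0.81, 0, 0, 0, 0, 1, 0.69, -0.81, 0, 0, 0, 0, 1, 0.69, -0.81, 0, 0, 0, 0, 1, 0.69, -0.81, 0, 0, 0, 0, 1, 0.69, -0.81, 0, 0, 0, 0, 1, 0.69, -0.81, 0, 0, 0, 0, 1, 0.69, -0.81, 0, 0, 0, 0, 1, 0.69, -0.81, 0, 0, 0, 0, 1]}}

```text
time_s: 19.02
eef_pos: [0.5757, 0.1445, 0.1709]
orientation: [180.0, -0.0, 117.8]
contact_force: [-0.1, -0.2, -0.1]
opening: 0.0854
finger_force: 0.0
```

Run:
```python
from h import *
snap('top','top2'); lids('top2',(160,125,325,245))
snap('scene','sc4'); lids('sc4',(330,100,460,270)); print(sensors.read_state()['eef_pos'])
```

```text
top2 [302. 140.] 241 [(np.float64(0.6735), np.float64(0.0243)), (np.float64(0.6762), np.float64(0.025)), (np.float64(0.6789), np.float64(0.0256))]
top2 [178.7 231.1] 104 [(np.float64(0.4129), np.float64(0.3537)), (np.float64(0.4134), np.float64(0.3572)), (np.float64(0.4138), np.float64(0.3606))]
sc4 [399.5 237.8] 378 [(np.float64(0.684), np.float64(0.0142)), (np.float64(0.6821), np.float64(0.0188)), (np.float64(0.6802), np.float64(0.0234))]
[0.57783455 0.1420522  0.17123441]
```

{"fn": "drive_tool", "kwargs": {"plan": [0.673, -0.783, 0, 0, 0, 0, 1, 0.673, -0.783, 0, 0, 0, 0, 1, 0.673, -0.783, 0, 0, 0, 0, 1, 0.673, -0.783, 0, 0, 0, 0, 1, 0.673, -0.783, 0, 0, 0, 0, 1, 0, 0, 0, 0, 0, 0, 1, 0, 0, 0, 0, 0, 0, 1]}}

```text
time_s: 19.7
eef_pos: [0.6761, 0.0274, 0.1705]
orientation: [-180.0, -0.0, 117.7]
contact_force: [0.4, 0.6, -0.0]
opening: 0.0855
finger_force: 0.0
```

{"fn": "drive_tool", "kwargs": {"plan": [0.03, 0, -0.65, 0, 0, 0, 1, 0, 0, -0.65, 0, 0, 0, 1, 0, 0, -0.65, 0, 0, 0, 1, 0, 0, -0.65, 0, 0, 0, 1, 0, 0, -0.65, 0, 0, 0, 1, 0, 0, -0.6, 0, 0, 0, 1, 0, 0, 0, 0, 0, 0, 1]}}

```text
time_s: 20.28
eef_pos: [0.6726, 0.0305, 0.0509]
orientation: [-179.6, -0.3, 117.9]
contact_force: [-1.5, 1.7, -0.1]
opening: 0.0853
finger_force: 0.0
```

{"fn": "drive_tool", "kwargs": {"plan": [0, 0, 0, 0, 0, 0, 0, 0, 0, 0, 0, 0, 0, 0, 0, 0, 0, 0, 0, 0, 0, 0, 0, 0, 0, 0, 0, 0, 0, 0, 0, 0, 0, 0, 0, 0, 0, 0, 0, 0, 0, 0]}}

```text
time_s: 20.78
eef_pos: [0.6773, 0.0287, 0.0569]
orientation: [179.9, 0.0, 117.8]
contact_force: [-2.2, 2.1, 3.3]
opening: 0.0651
finger_force: 67.4
```

{"fn": "drive_tool", "kwargs": {"plan": [0, 0, 0.5, 0, 0, 0, 0, 0, 0, 0.6, 0, 0, 0, 0, 0, 0, 0.6, 0, 0, 0, 0, 0, 0, 0.5, 0, 0, 0, 0, 0, 0, 0, 0, 0, 0, 0]}}

```text
time_s: 21.2
eef_pos: [0.6791, 0.028, 0.1263]
orientation: [179.7, 0.2, 117.8]
contact_force: [1.1, 1.0, -2.8]
opening: 0.0646
finger_force: 67.9
```

{"fn": "drive_tool", "kwargs": {"plan": [-0.73, 0.79, 0, 0, 0, 0, 0, -0.73, 0.79, 0, 0, 0, 0, 0, -0.73, 0.79, 0, 0, 0, 0, 0, -0.73, 0.79, 0, 0, 0, 0, 0, -0.73, 0.79, 0, 0, 0, 0, 0, -0.73, 0.79, 0, 0, 0, 0, 0, -0.73, 0.79, 0, 0, 0, 0, 0, -0.73, 0.79, 0, 0, 0, 0, 0]}}

```text
time_s: 21.87
eef_pos: [0.4998, 0.2187, 0.121]
orientation: [-179.9, -0.0, 117.8]
contact_force: [0.2, 0.9, -4.1]
opening: 0.0649
finger_force: 68.5
```

{"fn": "drive_tool", "kwargs": {"plan": [-0.73, 0.79, 0, 0, 0, 0, 0, 0, 0, 0, 0, 0, 0, 0, 0, 0, -0.5, 0, 0, 0, 0, 0, 0, -0.5, 0, 0, 0, 0, 0, 0, -0.5, 0, 0, 0, 0, 0, 0, -0.3, 0, 0, 0, 0, 0, 0, 0, 0, 0, 0, 0, 0, 0, 0, 0, 0, 0, 0]}}

```text
time_s: 22.53
eef_pos: [0.4792, 0.2414, 0.0671]
orientation: [-179.9, -0.0, 117.8]
contact_force: [0.0, -0.4, -3.4]
opening: 0.0647
finger_force: 68.4
```

{"fn": "drive_tool", "kwargs": {"plan": [0, 0, -0.13, 0, 0, 0, 0, 0, 0, 0, 0, 0, 0, 0, 0, 0, 0, 0, 0, 0, 0]}}

```text
time_s: 22.78
eef_pos: [0.48, 0.2417, 0.0642]
orientation: [180.0, 0.0, 117.8]
contact_force: [-0.2, -0.5, -3.9]
opening: 0.0648
finger_force: 68.4
```

{"fn": "drive_tool", "kwargs": {"plan": [0, 0, -0.06, 0, 0, 0, 0, 0, 0, 0, 0, 0, 0, 0, 0, 0, 0, 0, 0, 0, 0]}}

```text
time_s: 23.03
eef_pos: [0.4796, 0.2417, 0.062]
orientation: [180.0, 0.0, 117.8]
contact_force: [0.5, -0.7, -4.6]
opening: 0.0644
finger_force: 68.4
```

{"fn": "drive_tool", "kwargs": {"plan": [0, 0, -0.04, 0, 0, 0, 0, 0, 0, 0, 0, 0, 0, 0, 0, 0, 0, 0, 0, 0, 0]}}

```text
time_s: 23.28
eef_pos: [0.4797, 0.2417, 0.0619]
orientation: [180.0, 0.0, 117.8]
contact_force: [-4.7, -1.7, 6.7]
opening: 0.0649
finger_force: 69.6
```

{"fn": "drive_tool", "kwargs": {"plan": [0, 0, 0, 0, 0, 0, 1, 0, 0, 0, 0, 0, 0, 1, 0, 0, 0, 0, 0, 0, 1, 0, 0, 0, 0, 0, 0, 1, 0, 0, 0.5, 0, 0, 0, 1, 0, 0, 1, 0, 0, 0, 1, 0, 0, 1, 0, 0, 0, 1, 0, 0, 1, 0, 0, 0, 1]}}

```text
time_s: 23.95
eef_pos: [0.4792, 0.2416, 0.1665]
orientation: [-179.9, -0.0, 117.8]
contact_force: [0.9, 0.8, -0.8]
opening: 0.0856
finger_force: 0.0
```

{"fn": "drive_tool", "kwargs": {"plan": [0, -0.98, 0.3, 0, 0, -0.5, 1, 0, -0.98, 0.3, 0, 0, -0.5, 1, 0, -0.98, 0.3, 0, 0, -0.5, 1, 0, -0.98, 0.3, 0, 0, -0.5, 1, 0, -0.98, 0.3, 0, 0, -0.5, 1, 0, -0.98, 0.3, 0, 0, -0.5, 1, 0, -0.98, 0.3, 0, 0, -0.5, 1, 0, -0.98, 0.3, 0, 0, -0.5, 1]}}

```text
time_s: 24.62
eef_pos: [0.4794, 0.0051, 0.2383]
orientation: [180.0, 0.0, 97.7]
contact_force: [1.2, 0.3, 1.0]
opening: 0.0856
finger_force: 0.0
```

{"fn": "drive_tool", "kwargs": {"plan": [0, -0.98, 0, 0, 0, -0.5, 1, 0, -0.98, 0, 0, 0, -0.5, 1, 0, -0.98, 0, 0, 0, -0.5, 1, 0, -0.98, 0, 0, 0, -0.5, 1, 0, -0.98, 0, 0, 0, -0.5, 1, 0, -0.98, 0, 0, 0, -0.5, 1, 0, -0.98, 0, 0, 0, -0.5, 1, 0, -0.98, 0, 0, 0, -0.5, 1]}}

```text
time_s: 25.28
eef_pos: [0.4794, -0.2303, 0.2377]
orientation: [180.0, 0.0, 77.7]
contact_force: [-0.2, 0.3, 0.6]
opening: 0.0854
finger_force: 0.0
```

{"fn": "drive_tool", "kwargs": {"plan": [0, 0, 0, 0.87, -0.48, 0, 1, 0, 0, 0, 0.87, -0.48, 0, 1, 0, 0, 0, 0.87, -0.48, 0, 1, 0, 0, 0, 0.87, -0.48, 0, 1, 0, 0, 0, 0, 0, 0, 1]}}

```text
time_s: 25.7
eef_pos: [0.4786, -0.2304, 0.2368]
orientation: [174.1, -19.2, 78.6]
contact_force: [0.6, -0.3, 0.1]
opening: 0.0856
finger_force: 0.0
```

Run:
```python
from h import *
s=sensors.read_state();print(s['joints'].round(1),s['eef_pos'],s['orientation'])
snap('top','top3'); lids('top3',(160,125,325,245)); snap('scene','sc5'); lids('sc5',(330,80,470,270))
```

```text
[-49.3   7.4 100.   19.   80.4 -41.3] [ 0.47856118 -0.23044159  0.23678484] [174.0957062  -19.1931694   78.58403028]
top3 [187.9 193.4] 255 [(np.float64(0.5172), np.float64(0.3345)), (np.float64(0.5185), np.float64(0.3377)), (np.float64(0.5199), np.float64(0.341))]
top3 [223.5 207.1] 257 [(np.float64(0.4814), np.float64(0.2338)), (np.float64(0.4824), np.float64(0.2362)), (np.float64(0.4835), np.float64(0.2386))]
top3 [183.4 231.6] 267 [(np.float64(0.4117), np.float64(0.3406)), (np.float64(0.4122), np.float64(0.3439)), (np.float64(0.4126), np.float64(0.3472))]
sc5 [402.2  91.4] 236 [(np.float64(0.4097), np.float64(0.3399)), (np.float64(0.4047), np.float64(0.3483)), (np.float64(0.3997), np.float64(0.3566))]
sc5 [432.5 117.3] 255 [(np.float64(0.5206), np.float64(0.3291)), (np.float64(0.5169), np.float64(0.3373)), (np.float64(0.5131), np.float64(0.3455))]
sc5 [396.3 132.9] 267 [(np.float64(0.4899), np.float64(0.225)), (np.float64(0.4858), np.float64(0.2321)), (np.float64(0.4817), np.float64(0.2391))]
```

View pics/sc5.png

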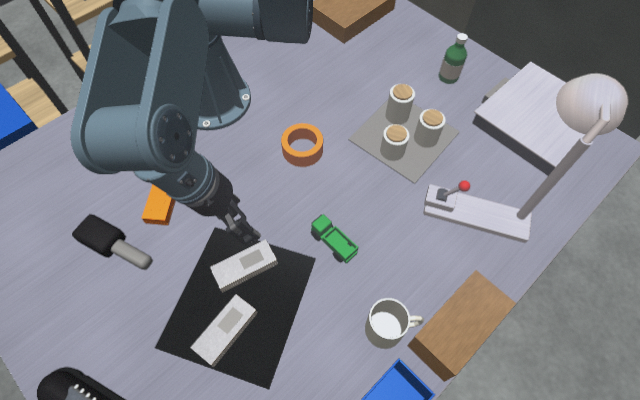

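Jars a, b and c are all upright on the board, the lamp is on, and the boxes have not moved. Tilting toward +y takes joint 4 positive, which has plenty of range. I'll grasp box L near its +y end with the tool pre-tilted −20°, then roll it +90°.

{"fn": "drive_tool", "kwargs": {"plan": [0, 0, 0, -0.87, 0.48, 0, 1, 0, 0, 0, -0.87, 0.48, 0, 1, 0, 0, 0, -0.87, 0.48, 0, 1, 0, 0, 0, -0.87, 0.48, 0, 1, 0, 0, 0, 0, 0, -0.4, 1, 0, 0, 0, 0, 0, 0, 1, 0, 0, 0, 0, 0, 0, 1]}}

```text
time_s: 26.38
eef_pos: [0.4802, -0.2277, 0.2381]
orientation: [180.0, 0.1, 76.0]
contact_force: [1.0, 0.3, -0.1]
opening: 0.0854
finger_force: 0.0
```

{"fn": "drive_tool", "kwargs": {"plan": [0, 0.15, -0.5, -0.969, 0.245, 0, 1, 0, 0.15, -0.5, -0.969, 0.245, 0, 1, 0, 0.15, -0.5, -0.969, 0.245, 0, 1, 0, 0.15, -0.5, -0.969, 0.245, 0, 1, 0, 0, -0.9, 0, 0, 0, 1, 0, 0, -0.9, 0, 0, 0, 1, 0, 0, -0.7, 0, 0, 0, 1, 0, 0, 0, 0, 0, 0, 1]}}

```text
time_s: 27.05
eef_pos: [0.4766, -0.2092, 0.0983]
orientation: [-179.5, 19.9, 76.0]
contact_force: [-1.0, 0.8, -0.3]
opening: 0.0852
finger_force: 0.0
```

{"fn": "drive_tool", "kwargs": {"plan": [0, 0, 0, 0, 0, 0, 1, 0, 0, 0, 0, 0, 0, 1]}}

```text
time_s: 27.22
eef_pos: [0.4804, -0.2114, 0.104]
orientation: [179.9, 20.0, 75.8]
contact_force: [-0.1, -1.0, 0.2]
opening: 0.0851
finger_force: 0.0
```

Run:
```python
from h import *
s=sensors.read_state();print(s['joints'].round(1),s['eef_pos'],s['orientation'])
M=R.from_euler('xyz',s['orientation'],degrees=True).as_matrix();print(M.round(3))
snap('wrist','w1')
W=[(np.array([.467,-.257,.033])+a*np.array([.245,.969,0])+b*np.array([.969,-.245,0])) for a,b in((.07,.029),(.07,-.029),(-.07,.029),(-.07,-.029))]
print([proj('w1',p) for p in W])
```

```text
[-25.9  16.  107.3 -24.2  54.8   2.1] [ 0.48035243 -0.21143018  0.10402161] [179.89954949  20.02666124  75.77129027]
[[ 0.231  0.969 -0.082]
 [ 0.911 -0.245 -0.332]
 [-0.342  0.002 -0.94 ]]
[array([370.4, 146.5]), array([259.7, 146.6]), array([353.7, 311.9]), array([278.1, 312. ])]
```

View pics/w1.png

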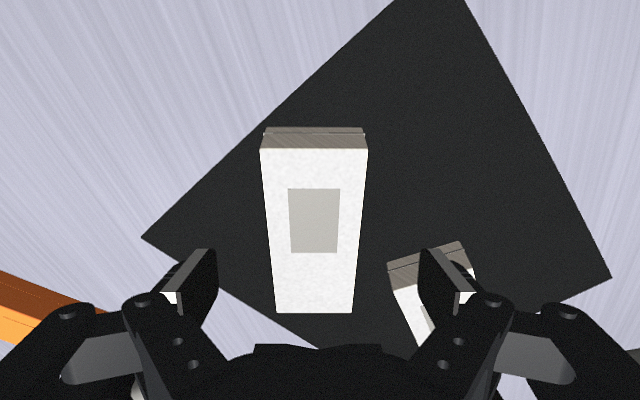

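The predicted box corners match the picture (top edge y≈149, bottom y≈313, x 260–368) to within about 2 px. Next I'll descend and grip.

{"fn": "drive_tool", "kwargs": {"plan": [-0.03, -0.03, -0.64, 0, 0, 0, 1, 0, 0, -0.64, 0, 0, 0, 1, 0, 0, -0.64, 0, 0, 0, 1, 0, 0, -0.5, 0, 0, 0, 1, 0, 0, 0, 0, 0, 0, 1, 0, 0, 0, 0, 0, 0, 1]}}

```text
time_s: 27.77
eef_pos: [0.4791, -0.2121, 0.031]
orientation: [180.0, 20.0, 75.8]
contact_force: [-0.1, -0.3, 0.2]
opening: 0.0857
finger_force: 0.0
```

{"fn": "drive_tool", "kwargs": {"plan": [0, 0, -0.1, 0, 0, 0, 0, 0, 0, 0, 0, 0, 0, 0, 0, 0, 0, 0, 0, 0, 0, 0, 0, 0, 0, 0, 0, 0, 0, 0, 0, 0, 0, 0, 0, 0, 0, 0, 0, 0, 0, 0]}}

```text
time_s: 28.27
eef_pos: [0.4798, -0.2121, 0.0287]
orientation: [179.8, 20.0, 75.8]
contact_force: [-1.2, 0.8, 6.5]
opening: 0.0571
finger_force: 65.2
```

{"fn": "drive_tool", "kwargs": {"plan": [0, 0, 0.5, 0, 0, 0, 0, 0, 0, 0.9, 0, 0, 0, 0, 0, 0, 0.9, 0, 0, 0, 0, 0, 0, 0.9, 0, 0, 0, 0, 0, 0, 0.9, 0, 0, 0, 0, 0, 0, 0.9, 0, 0, 0, 0, 0, 0, 0, 0, 0, 0, 0, 0, 0, 0, 0, 0, 0, 0]}}

```text
time_s: 28.93
eef_pos: [0.4796, -0.2119, 0.1789]
orientation: [179.7, 20.0, 75.7]
contact_force: [0.1, -0.4, -2.7]
opening: 0.0571
finger_force: 65.0
```

{"fn": "drive_tool", "kwargs": {"plan": [0, 0, 0, 0.969, -0.245, 0, 0, 0, 0, 0, 0.969, -0.245, 0, 0, 0, 0, 0, 0.969, -0.245, 0, 0, 0, 0, 0, 0.969, -0.245, 0, 0, 0, 0, 0, 0.969, -0.245, 0, 0, 0, 0, 0, 0.969, -0.245, 0, 0, 0, 0, 0, 0.969, -0.245, 0, 0, 0, 0, 0, 0.969, -0.245, 0, 0]}}

```text
time_s: 29.6
eef_pos: [0.4778, -0.2111, 0.1755]
orientation: [-179.9, -20.3, 75.7]
contact_force: [-0.2, -0.3, -3.0]
opening: 0.0571
finger_force: 64.9
```

{"fn": "drive_tool", "kwargs": {"plan": [0, 0, 0, 0.969, -0.245, 0, 0, 0, 0, 0, 0.969, -0.245, 0, 0, 0, 0, 0, 0.969, -0.245, 0, 0, 0, 0, 0, 0.969, -0.245, 0, 0, 0, 0, 0, 0.969, -0.245, 0, 0, 0, 0, 0, 0.969, -0.245, 0, 0, 0, 0, 0, 0, 0, 0, 0]}}

```text
time_s: 30.18
eef_pos: [0.4768, -0.2116, 0.1731]
orientation: [-179.4, -50.3, 75.2]
contact_force: [-0.7, 0.6, -3.8]
opening: 0.0566
finger_force: 64.9
```

Run:
```python
from h import *
s=sensors.read_state();print(s['joints'].round(1),s['eef_pos'],s['orientation'])
M=R.from_euler('xyz',s['orientation'],degrees=True).as_matrix();print(M.round(3))
```

```text
[-56.9  27.   94.7  34.6  96.3 -50.6] [ 0.47684602 -0.21163317  0.17313784] [-179.38607761  -50.34974452   75.15054834]
[[ 0.164  0.969  0.187]
 [ 0.617 -0.248  0.747]
 [ 0.77  -0.007 -0.638]]
```

{"fn": "drive_tool", "kwargs": {"plan": [0, 0, 0, 0.969, -0.245, 0, 0, 0, 0, 0, 0.969, -0.245, 0, 0, 0, 0, 0, 0.969, -0.245, 0, 0, 0, 0, 0, 0.969, -0.245, 0, 0, 0, 0, -0.5, 0, 0, 0, 0, 0, 0, -0.5, 0, 0, 0, 0, 0, 0, -0.4, 0, 0, 0, 0, 0, 0, 0, 0, 0, 0, 0]}}

```text
time_s: 30.85
eef_pos: [0.4779, -0.21, 0.1323]
orientation: [-179.2, -70.0, 75.1]
contact_force: [0.5, 0.7, -1.8]
opening: 0.0568
finger_force: 65.1
```

{"fn": "drive_tool", "kwargs": {"plan": [0, 0, 0, 0, 0, 0, 0, 0, 0, 0, 0, 0, 0, 0]}}

```text
time_s: 31.02
eef_pos: [0.4789, -0.2115, 0.1356]
orientation: [180.0, -69.9, 75.9]
contact_force: [-0.5, -1.3, -2.9]
opening: 0.0568
finger_force: 65.1
```

Run:
```python
from h import *
s=sensors.read_state();print(s['joints'].round(1),s['eef_pos'],s['orientation'])
snap('scene','sc6'); crop('sc6',120,150,360,330,3,'c6')
```

```text
[-60.1  41.6  89.8  42.9 106.2 -57.1] [ 0.47892432 -0.21151956  0.13557688] [179.9746198  -69.90782523  75.86021484]
```

View pics/c6.png

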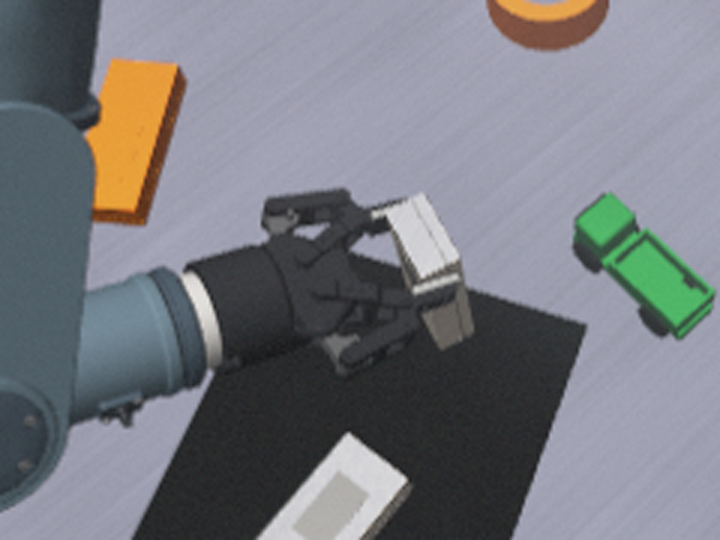

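The box hangs upright over the mat, with its foot near (455,340) in the crop. Next I'll lower it.

{"fn": "drive_tool", "kwargs": {"plan": [0, -0.25, 0, 0, 0, 0, 0, 0, 0, -0.4, 0, 0, 0, 0, 0, 0, 0, 0, 0, 0, 0, 0, 0, 0, 0, 0, 0, 0]}}

```text
time_s: 31.4
eef_pos: [0.4784, -0.219, 0.1225]
orientation: [-179.8, -70.0, 75.6]
contact_force: [1.0, -0.6, -3.0]
opening: 0.0565
finger_force: 65.1
```

{"fn": "drive_tool", "kwargs": {"plan": [0, 0, -0.08, 0, 0, 0, 0, 0, 0, 0, 0, 0, 0, 0, 0, 0, 0, 0, 0, 0, 0]}}

```text
time_s: 31.65
eef_pos: [0.4787, -0.219, 0.121]
orientation: [180.0, -70.0, 75.8]
contact_force: [-0.6, -0.5, 0.4]
opening: 0.0573
finger_force: 65.2
```

{"fn": "drive_tool", "kwargs": {"plan": [0, 0, -0.06, 0, 0, 0, 0, 0, 0, 0, 0, 0, 0, 0, 0, 0, 0, 0, 0, 0, 0]}}

```text
time_s: 31.9
eef_pos: [0.4786, -0.2191, 0.1209]
orientation: [179.8, -70.1, 76.1]
contact_force: [-3.9, 0.2, 9.5]
opening: 0.0572
finger_force: 65.7
```

{"fn": "drive_tool", "kwargs": {"plan": [0, 0, 0, 0, 0, 0, 1, 0, 0, 0, 0, 0, 0, 1, 0, 0, 0, 0, 0, 0, 1, 0, 0, 0, 0, 0, 0, 1, 0, 0, 0, 0, 0, 0, 1, -0.15, -0.61, 0.23, 0, 0, 0, 1, -0.15, -0.61, 0.23, 0, 0, 0, 1, -0.15, -0.61, 0.23, 0, 0, 0, 1]}}

```text
time_s: 32.57
eef_pos: [0.465, -0.2742, 0.1397]
orientation: [-179.9, -70.0, 75.7]
contact_force: [-0.0, -0.7, 0.0]
opening: 0.0853
finger_force: 0.0
```

{"fn": "drive_tool", "kwargs": {"plan": [-0.15, -0.61, 0.23, 0, 0, 0, 1, -0.15, -0.61, 0.23, 0, 0, 0, 1, 0.1, -0.3, 0.9, -0.969, 0.245, 0, 1, 0.2, 0, 0.9, -0.969, 0.245, 0, 1, 0.2, 0, 0.9, -0.969, 0.245, 0, 1, 0.2, 0, 0.5, -0.969, 0.245, 0, 1, 0.3, 0, 0, -0.969, 0.245, 0, 1, 0.3, 0, 0, -0.969, 0.245, 0, 1]}}

```text
time_s: 33.23
eef_pos: [0.4958, -0.3207, 0.2513]
orientation: [179.8, -39.6, 75.9]
contact_force: [0.7, 0.7, -1.3]
opening: 0.085
finger_force: 0.0
```

{"fn": "drive_tool", "kwargs": {"plan": [0.3, 0, 0, -0.969, 0.245, 0, 1, 0.3, 0, 0, -0.969, 0.245, 0, 1, 0.3, 0, 0, -0.969, 0.245, 0, 1, 0.3, 0, 0, -0.969, 0.245, 0, 1, 0.3, 0, 0, -0.969, 0.245, 0, 1, 0.3, 0, 0, -0.969, 0.245, 0, 1, 0, 0, 0, -0.969, 0.245, 0, 1, 0, 0, 0, -0.969, 0.245, 0, 1]}}

```text
time_s: 33.9
eef_pos: [0.5497, -0.3195, 0.2498]
orientation: [179.9, 0.2, 75.8]
contact_force: [0.8, 1.0, 0.1]
opening: 0.0855
finger_force: 0.0
```

{"fn": "drive_tool", "kwargs": {"plan": [0, 0, 0, 0, 0, 0.95, 1, 0, 0, 0, 0, 0, 0.95, 1, 0, 0, 0, 0, 0, 0.95, 1, 0, 0, 0, 0, 0, 0.95, 1, 0, 0, 0, 0, 0, 0.94, 1, 0, 0, 0, 0, 0, 0, 1, 0, 0, 0, 0, 0, 0, 1]}}

```text
time_s: 34.48
eef_pos: [0.5491, -0.3194, 0.2491]
orientation: [-180.0, -0.0, 99.4]
contact_force: [-0.1, -0.9, 0.1]
opening: 0.0857
finger_force: 0.0
```

Run:
```python
from h import *
s=sensors.read_state();print(s['joints'].round(1),s['eef_pos'],s['orientation'])
snap('scene','sc7'); crop('sc7',140,160,340,380,3,'c7'); crop('sc7',140,160,340,360,3,'c7')
snap('top','top4'); lids('top4',(160,125,325,245))
```

```text
[-40.9  18.3  83.3   0.   78.5 -50.2] [ 0.54906901 -0.31944825  0.24914808] [-1.79983340e+02 -3.00848532e-02  9.93669472e+01]
top4 [187.9 193.4] 255 [(np.float64(0.5172), np.float64(0.3345)), (np.float64(0.5185), np.float64(0.3377)), (np.float64(0.5199), np.float64(0.341))]
top4 [223.5 207.1] 257 [(np.float64(0.4814), np.float64(0.2338)), (np.float64(0.4824), np.float64(0.2362)), (np.float64(0.4835), np.float64(0.2386))]
top4 [183.3 231.5] 268 [(np.float64(0.4119), np.float64(0.3408)), (np.float64(0.4124), np.float64(0.3441)), (np.float64(0.4129), np.float64(0.3474))]
```

View pics/c7.png

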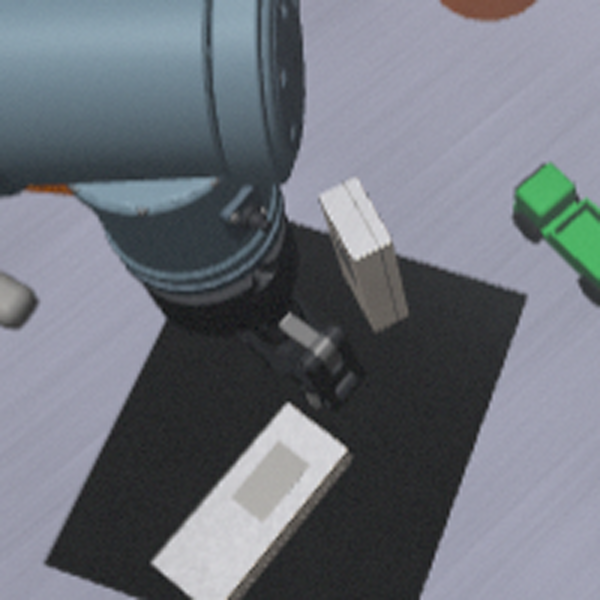

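Box L stands upright on the mat and the jars are steady. Now I'll take box R with a 15° pre-tilt, then turn the heading to about 60° before tipping it, so the wrist stays clear of the telephone.

{"fn": "drive_tool", "kwargs": {"plan": [-0.07, -0.16, -0.8, -0.987, -0.163, 0, 1, -0.07, -0.16, -0.8, -0.987, -0.163, 0, 1, -0.07, -0.16, -0.8, -0.987, -0.163, 0, 1, 0, 0, -0.8, 0, 0, 0, 1, 0, 0, -0.8, 0, 0, 0, 1, 0, 0, 0, 0, 0, 0, 1, 0, 0, 0, 0, 0, 0, 1]}}

```text
time_s: 35.17
eef_pos: [0.5421, -0.3334, 0.1282]
orientation: [-179.8, 14.9, 99.5]
contact_force: [0.9, -0.0, -0.2]
opening: 0.0854
finger_force: 0.0
```

Run:
```python
from h import *
s=sensors.read_state();print(s['eef_pos'],s['orientation'])
snap('wrist','w2'); c=np.array([.5507,-.3788,.033]);a=np.radians(99.5);u=np.array([np.cos(a),np.sin(a),0]);v=np.array([u[1],-u[0],0])
print([proj('w2',c+i*.07*u+j*.029*v) for i in(1,-1) for j in(1,-1)])
p=np.load('pics/w2.npz')['p']; m=cv2.inRange(cv2.cvtColor(p,cv2.COLOR_RGB2HSV),(0,0,215),(180,25,255)); n,l,st,_=cv2.connectedComponentsWithStats(m)
k=1+np.argmax(st[1:,4]); cn=cv2.findContours((l==k).astype(np.uint8),cv2.RETR_EXTERNAL,cv2.CHAIN_APPROX_NONE)[0][0]
print(cv2.approxPolyDP(cn,6,True)[:,0].tolist(),st[k])
```

```text
[ 0.54208073 -0.33341815  0.12816791] [-179.84654391   14.86534447   99.48258084]
[array([369.2, 138.6]), array([272.5, 138.6]), array([355.9, 303.5]), array([284.4, 303.5])]
[[637, 0], [619, 17], [620, 1], [585, 70], [607, 11], [584, 43], [596, 0], [575, 44], [586, 15], [569, 40], [584, 3], [577, 11], [580, 0], [572, 0], [527, 96], [563, 3], [538, 47], [553, 0], [538, 27], [536, 17], [527, 26], [534, 0], [488, 107], [524, 0], [509, 14], [512, 0], [499, 21], [503, 0], [474, 0], [496, 245], [448, 258], [461, 263], [468, 253], [464, 266], [486, 290], [498, 285], [502, 294], [532, 255], [512, 296], [504, 295], [516, 308], [519, 291], [537, 286], [528, 302], [610, 175], [616, 176], [607, 190], [625, 170], [528, 311], [566, 302], [574, 291], [571, 304], [639, 214], [607, 245], [639, 195], [566, 296], [555, 300], [639, 181], [613, 213], [639, 173], [639, 56], [632, 61], [639, 7], [627, 21]] [  448     0   192   314 33362]
```

Run:
```python
from h import *
p=np.load('pics/w2.npz')['p']; g=p.min(2); print(g[220,260:390:6],g[120:330:10,345])
m=(g>190).astype(np.uint8); n,l,st,_=cv2.connectedComponentsWithStats(m)
k=l[270,310]; cn=max(cv2.findContours((l==k).astype(np.uint8),cv2.RETR_EXTERNAL,cv2.CHAIN_APPROX_NONE)[0],key=len)
print(st[k],cv2.minAreaRect(cn),cv2.approxPolyDP(cn,5,True)[:,0].tolist()[:12])
```

```text
[ 45  48  42 255 243 244 243 190 194 192 195 190 189 191 243 246 247  31
  44  43  41  49] [ 45 114 238 247 246 245 244 247 247 245 238 246 245 245 244 245 246 247
 245 199 201]
[  202   139   232   221 24065] ((317.5, 249.0), (220.0, 231.0), 90.0) [[273, 139], [284, 298], [221, 313], [212, 307], [202, 328], [229, 359], [267, 342], [276, 307], [270, 342], [314, 348], [380, 342], [383, 351]]
```

Box R matches the prediction: left edge x≈278, right edge ≈360, top row 139. Next I'll descend and grip.

{"fn": "drive_tool", "kwargs": {"plan": [0, 0, -0.65, 0, 0, 0, 1, 0, 0, -0.65, 0, 0, 0, 1, 0, 0, -0.65, 0, 0, 0, 1, 0, 0, -0.65, 0, 0, 0, 1, 0, 0, -0.55, 0, 0, 0, 1, 0, 0, 0, 0, 0, 0, 1, 0, 0, 0, 0, 0, 0, 1]}}

```text
time_s: 35.8
eef_pos: [0.5435, -0.3348, 0.0361]
orientation: [180.0, 15.1, 99.5]
contact_force: [0.3, 0.5, 0.3]
opening: 0.0853
finger_force: 0.0
```

{"fn": "drive_tool", "kwargs": {"plan": [0, 0, -0.08, 0, 0, 0, 0, 0, 0, 0, 0, 0, 0, 0, 0, 0, 0, 0, 0, 0, 0, 0, 0, 0, 0, 0, 0, 0, 0, 0, 0, 0, 0, 0, 0, 0, 0, 0, 0, 0, 0, 0]}}

```text
time_s: 36.3
eef_pos: [0.5441, -0.3349, 0.0347]
orientation: [179.9, 15.2, 99.5]
contact_force: [-1.3, 1.2, 7.0]
opening: 0.0569
finger_force: 66.1
```

{"fn": "drive_tool", "kwargs": {"plan": [0, 0, 0.5, 0, 0, 0, 0, 0, 0, 0.9, 0, 0, 0, 0, 0, 0, 0.9, 0, 0, 0, 0, 0, 0, 0.9, 0, 0, 0, 0, 0, 0, 0.9, 0, 0, 0, 0, 0, 0, 0.9, 0, 0, 0, 0, 0, 0, 0, 0, 0, 0, 0]}}

```text
time_s: 36.88
eef_pos: [0.5458, -0.336, 0.1899]
orientation: [179.6, 15.5, 99.4]
contact_force: [2.3, -0.7, -0.9]
opening: 0.0567
finger_force: 65.2
```

{"fn": "drive_tool", "kwargs": {"plan": [0, 0, 0, 0, 0, -1, 0, 0, 0, 0, 0, 0, -1, 0, 0, 0, 0, 0, 0, -1, 0, 0, 0, 0, 0, 0, -1, 0, 0, 0, 0, 0, 0, -1, 0, 0, 0, 0, 0, 0, -1, 0, 0, 0, 0, 0, 0, -1, 0, 0, 0, 0, 0, 0, -1, 0]}}

```text
time_s: 37.55
eef_pos: [0.5424, -0.3334, 0.1811]
orientation: [-179.9, 15.0, 59.3]
contact_force: [-0.2, 0.2, -2.0]
opening: 0.0564
finger_force: 65.0
```

{"fn": "drive_tool", "kwargs": {"plan": [0, 0, 0, 0.862, -0.508, 0, 0, 0, 0, 0, 0.862, -0.508, 0, 0, 0, 0, 0, 0.862, -0.508, 0, 0, 0, 0, 0, 0.862, -0.508, 0, 0, 0, 0, 0, 0.862, -0.508, 0, 0, 0, 0, 0, 0.862, -0.508, 0, 0, 0, 0, 0, 0.862, -0.508, 0, 0, 0, 0, 0, 0.862, -0.508, 0, 0]}}

```text
time_s: 38.22
eef_pos: [0.5426, -0.3341, 0.182]
orientation: [-180.0, -25.2, 59.5]
contact_force: [-0.3, 0.5, -2.9]
opening: 0.0566
finger_force: 65.0
```

{"fn": "drive_tool", "kwargs": {"plan": [0, 0, 0, 0.862, -0.508, 0, 0, 0, 0, 0, 0.862, -0.508, 0, 0, 0, 0, 0, 0.862, -0.508, 0, 0, 0, 0, 0, 0.862, -0.508, 0, 0, 0, 0, 0, 0.862, -0.508, 0, 0, 0, 0, 0, 0.862, -0.508, 0, 0, 0, 0, 0, 0, 0, 0, 0, 0, 0, 0, 0, 0, 0, 0]}}

```text
time_s: 38.88
eef_pos: [0.542, -0.3342, 0.1802]
orientation: [-179.6, -55.0, 59.1]
contact_force: [-0.9, -0.6, -2.1]
opening: 0.057
finger_force: 65.2
```

Run:
```python
from h import *
s=sensors.read_state();print(s['joints'].round(1),s['eef_pos'],s['orientation'],s['contact_force'])
```

```text
[-62.1  36.5  81.4  44.5  96.4 -40.6] [ 0.54202848 -0.33416619  0.18017741] [-179.63895413  -54.95972253   59.13174921] [-0.94640791 -0.59973845 -2.11893303]
```

{"fn": "drive_tool", "kwargs": {"plan": [0, 0, 0, 0.862, -0.508, 0, 0, 0, 0, 0, 0.862, -0.508, 0, 0, 0, 0, 0, 0.862, -0.508, 0, 0, 0, 0, 0, 0.862, -0.508, 0, 0, 0, 0, -0.6, 0, 0, 0, 0, 0, 0, -0.6, 0, 0, 0, 0, 0, 0, -0.5, 0, 0, 0, 0, 0, 0, 0, 0, 0, 0, 0]}}

```text
time_s: 39.55
eef_pos: [0.5427, -0.3324, 0.1286]
orientation: [-179.1, -75.0, 58.7]
contact_force: [-0.6, -0.3, -2.1]
opening: 0.0567
finger_force: 65.2
```

{"fn": "drive_tool", "kwargs": {"plan": [0, 0, 0, 0, 0, 0, 0, 0, 0, 0, 0, 0, 0, 0]}}

```text
time_s: 39.72
eef_pos: [0.5435, -0.3341, 0.1327]
orientation: [179.6, -75.0, 59.9]
contact_force: [-0.4, -0.2, -2.1]
opening: 0.0567
finger_force: 65.2
```

{"fn": "drive_tool", "kwargs": {"plan": [0, 0, -0.4, 0, 0, 0, 0, 0, 0, 0, 0, 0, 0, 0, 0, 0, 0, 0, 0, 0, 0]}}

```text
time_s: 39.97
eef_pos: [0.5428, -0.3338, 0.1192]
orientation: [-179.9, -75.0, 59.5]
contact_force: [-1.1, -0.1, -2.4]
opening: 0.0566
finger_force: 65.2
```

{"fn": "drive_tool", "kwargs": {"plan": [0, 0, -0.08, 0, 0, 0, 0, 0, 0, 0, 0, 0, 0, 0, 0, 0, 0, 0, 0, 0, 0]}}

```text
time_s: 40.22
eef_pos: [0.543, -0.3342, 0.1175]
orientation: [179.8, -75.1, 59.7]
contact_force: [0.8, 0.0, -0.1]
opening: 0.057
finger_force: 65.3
```

{"fn": "drive_tool", "kwargs": {"plan": [0, 0, -0.06, 0, 0, 0, 0, 0, 0, 0, 0, 0, 0, 0, 0, 0, 0, 0, 0, 0, 0]}}

```text
time_s: 40.47
eef_pos: [0.5429, -0.3342, 0.1175]
orientation: [179.5, -75.2, 60.0]
contact_force: [-1.2, 2.6, 7.7]
opening: 0.0565
finger_force: 65.6
```

{"fn": "drive_tool", "kwargs": {"plan": [0, 0, 0, 0, 0, 0, 1, 0, 0, 0, 0, 0, 0, 1, 0, 0, 0, 0, 0, 0, 1, 0, 0, 0, 0, 0, 0, 1, 0, 0, 0, 0, 0, 0, 1, -0.32, -0.56, 0.17, 0, 0, 0, 1, -0.32, -0.56, 0.17, 0, 0, 0, 1, -0.32, -0.56, 0.17, 0, 0, 0, 1]}}

```text
time_s: 41.13
eef_pos: [0.5139, -0.3845, 0.1306]
orientation: [-179.9, -75.1, 59.5]
contact_force: [-0.2, 0.2, -0.6]
opening: 0.0854
finger_force: 0.0
```

{"fn": "drive_tool", "kwargs": {"plan": [-0.32, -0.56, 0.17, 0, 0, 0, 1, -0.32, -0.56, 0.17, 0, 0, 0, 1, 0, 0, 0.9, -0.862, 0.508, 0, 1, 0, 0, 0.9, -0.862, 0.508, 0, 1, 0, 0, 0.9, -0.862, 0.508, 0, 1, 0, 0, 0.6, -0.862, 0.508, 0, 1, 0, 0, 0, -0.862, 0.508, 0, 1, 0, 0, 0, -0.862, 0.508, 0, 1]}}

```text
time_s: 41.8
eef_pos: [0.495, -0.4192, 0.2421]
orientation: [179.7, -44.7, 59.7]
contact_force: [0.2, 0.4, -0.9]
opening: 0.0856
finger_force: 0.0
```

{"fn": "drive_tool", "kwargs": {"plan": [0, 0, 0, -0.862, 0.508, 0, 1, 0, 0, 0, -0.862, 0.508, 0, 1, 0, 0, 0, -0.862, 0.508, 0, 1, 0, 0, 0, -0.862, 0.508, 0, 1, 0, 0, 0, -0.862, 0.508, 0, 1, 0, 0, 0, -0.862, 0.508, 0, 1, 0, 0, 0, -0.862, 0.508, 0, 1, 0, 0, 0, -0.862, 0.508, 0, 1]}}

```text
time_s: 42.47
eef_pos: [0.4949, -0.4182, 0.2405]
orientation: [180.0, -4.8, 59.5]
contact_force: [-0.2, -0.1, -1.0]
opening: 0.0854
finger_force: 0.0
```

{"fn": "drive_tool", "kwargs": {"plan": [0, 0, 0, -0.862, 0.508, 0, 0, 0, 0, 0, 0, 0, 0, 0, 0, 0, 0, 0, 0, 0, 0]}}

```text
time_s: 42.72
eef_pos: [0.4956, -0.4167, 0.2399]
orientation: [-180.0, -0.1, 59.6]
contact_force: [-0.1, -0.4, -0.8]
opening: 0.0514
finger_force: 0.0
```

Run:
```python
from h import *
s=sensors.read_state();print(s['joints'].round(1),s['eef_pos'],s['orientation'])
snap('scene','sc8'); snap('top','top5'); lids('top5',(160,125,325,245)); lids('sc8',(330,80,470,270))
```

```text
[-50.6  20.2  81.8   0.1  78.1 -20.3] [ 0.49557621 -0.41670589  0.23985332] [-1.79957636e+02 -1.35628859e-01  5.96408472e+01]
top5 [187.9 193.4] 255 [(np.float64(0.5172), np.float64(0.3345)), (np.float64(0.5185), np.float64(0.3377)), (np.float64(0.5199), np.float64(0.341))]
top5 [223.5 207.1] 256 [(np.float64(0.4815), np.float64(0.2338)), (np.float64(0.4825), np.float64(0.2362)), (np.float64(0.4836), np.float64(0.2386))]
top5 [183.4 231.6] 268 [(np.float64(0.4118), np.float64(0.3406)), (np.float64(0.4123), np.float64(0.344)), (np.float64(0.4127), np.float64(0.3473))]
sc8 [402.2  91.4] 236 [(np.float64(0.4097), np.float64(0.3399)), (np.float64(0.4047), np.float64(0.3482)), (np.float64(0.3996), np.float64(0.3565))]
sc8 [432.5 117.3] 256 [(np.float64(0.5207), np.float64(0.3291)), (np.float64(0.517), np.float64(0.3373)), (np.float64(0.5132), np.float64(0.3455))]
sc8 [396.3 132.9] 268 [(np.float64(0.4899), np.float64(0.225)), (np.float64(0.4858), np.float64(0.232)), (np.float64(0.4817), np.float64(0.239))]
```

View pics/sc8.png

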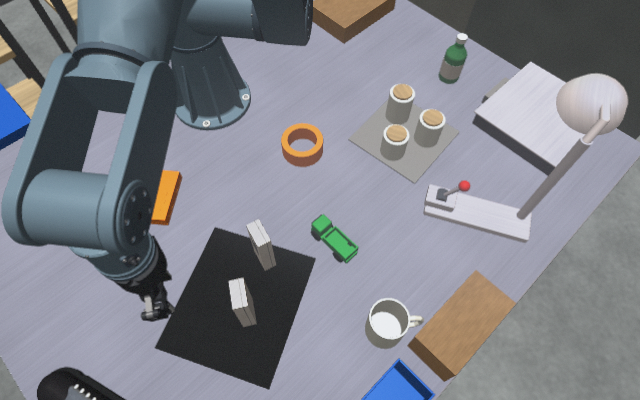

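Both boxes stand on the mat, at (262,245) and (242,302). The jars are on the board, the lamp is on, and the truck and mug have not moved. Now I'll switch the lamp off from its +x side.

{"fn": "drive_tool", "kwargs": {"plan": [0.387, 0.993, 0, 0, 0, 0.53, 0, 0.387, 0.993, 0, 0, 0, 0.53, 0, 0.387, 0.993, 0, 0, 0, 0.53, 0, 0.387, 0.993, 0, 0, 0, 0.53, 0, 0.387, 0.993, 0, 0, 0, 0.53, 0, 0.387, 0.993, 0, 0, 0, 0.53, 0, 0.387, 0.993, 0, 0, 0, 0.53, 0, 0.387, 0.993, 0, 0, 0, 0.53, 0]}}

```text
time_s: 43.48
eef_pos: [0.5878, -0.1795, 0.2395]
orientation: [-179.9, -0.1, 80.7]
contact_force: [1.0, -0.7, 1.0]
opening: 0.0001
finger_force: 0.0
```

{"fn": "drive_tool", "kwargs": {"plan": [0.387, 0.993, 0, 0, 0, 0.53, 0, 0.387, 0.993, 0, 0, 0, 0.53, 0, 0.387, 0.993, 0, 0, 0, 0.53, 0, 0.387, 0.993, 0, 0, 0, 0.53, 0, 0.387, 0.993, 0, 0, 0, 0.53, 0, 0.387, 0.993, 0, 0, 0, 0.53, 0, 0.387, 0.993, 0, 0, 0, 0.53, 0, 0.387, 0.993, 0, 0, 0, 0.53, 0]}}

```text
time_s: 44.15
eef_pos: [0.6812, 0.0587, 0.2393]
orientation: [-179.9, -0.1, 101.9]
contact_force: [0.1, -1.1, -0.1]
opening: -0.0002
finger_force: 0.0
```

{"fn": "drive_tool", "kwargs": {"plan": [0.387, 0.993, 0, 0, 0, 0.53, 0, 0.387, 0.993, 0, 0, 0, 0.53, 0, 0.387, 0.993, 0, 0, 0, 0.53, 0, 0.387, 0.993, 0, 0, 0, 0.53, 0, 0.387, 0.993, 0, 0, 0, 0.53, 0, 0.387, 0.993, 0, 0, 0, 0.53, 0, 0, 0, 0, 0, 0, 0, 0, 0, 0, 0, 0, 0, 0, 0]}}

```text
time_s: 44.82
eef_pos: [0.7505, 0.2379, 0.238]
orientation: [-179.9, -0.1, 117.9]
contact_force: [-0.1, -0.6, -0.3]
opening: -0.0001
finger_force: 0.0
```

Run:
```python
from h import *
s=sensors.read_state();print(s['joints'].round(1),s['eef_pos'],s['orientation'])
```

```text
[  9.   38.5  55.9   0.1  85.8 -18.9] [0.75050243 0.23789492 0.23797664] [-1.79866693e+02 -1.14815135e-01  1.17864241e+02]
```

{"fn": "drive_tool", "kwargs": {"plan": [0, 0, -0.85, 0, 0, 0, 0, 0, 0, -0.85, 0, 0, 0, 0, 0, 0, -0.85, 0, 0, 0, 0, 0, 0, -0.85, 0, 0, 0, 0, 0, 0, -0.85, 0, 0, 0, 0, 0, 0, 0, 0, 0, 0, 0, 0, 0, 0, 0, 0, 0, 0]}}

```text
time_s: 45.4
eef_pos: [0.7492, 0.235, 0.1101]
orientation: [-179.7, -0.1, 117.7]
contact_force: [0.5, -0.2, -0.5]
opening: -0.0001
finger_force: 0.0
```

{"fn": "drive_tool", "kwargs": {"plan": [-0.59, -0.31, 0, 0, 0, 0, 0, -0.59, -0.31, 0, 0, 0, 0, 0, -0.59, -0.31, 0, 0, 0, 0, 0, -0.59, -0.31, 0, 0, 0, 0, 0, 0, 0, 0, 0, 0, 0, 0, 0, 0, 0, 0, 0, 0, 0]}}

```text
time_s: 45.9
eef_pos: [0.6809, 0.1994, 0.1154]
orientation: [179.8, 0.1, 117.7]
contact_force: [-0.9, 0.3, 0.3]
opening: -0.0001
finger_force: 0.0
```

{"fn": "drive_tool", "kwargs": {"plan": [-0.3, -0.16, 0, 0, 0, 0, 0, 0, 0, 0, 0, 0, 0, 0]}}

```text
time_s: 46.07
eef_pos: [0.6716, 0.195, 0.114]
orientation: [179.9, 0.0, 117.8]
contact_force: [0.0, 0.3, -0.2]
opening: -0.0002
finger_force: 0.0
```

{"fn": "drive_tool", "kwargs": {"plan": [-0.2, -0.1, 0, 0, 0, 0, 0, 0, 0, 0, 0, 0, 0, 0]}}

```text
time_s: 46.23
eef_pos: [0.6649, 0.1922, 0.1129]
orientation: [180.0, 0.0, 117.8]
contact_force: [-0.3, 0.5, -0.4]
opening: -0.0003
finger_force: 0.2
```

{"fn": "drive_tool", "kwargs": {"plan": [-0.1, -0.05, 0, 0, 0, 0, 0, 0, 0, 0, 0, 0, 0, 0]}}

```text
time_s: 46.4
eef_pos: [0.6623, 0.1911, 0.1127]
orientation: [179.9, 0.0, 117.8]
contact_force: [3.1, 1.3, -0.8]
opening: -0.0001
finger_force: 1.3
```

{"fn": "drive_tool", "kwargs": {"plan": [-0.1, -0.05, 0, 0, 0, 0, 0, 0, 0, 0, 0, 0, 0, 0]}}

```text
time_s: 46.57
eef_pos: [0.6618, 0.1908, 0.113]
orientation: [179.5, 0.1, 117.8]
contact_force: [14.8, 7.6, -8.8]
opening: -0.0
finger_force: 7.9
```

{"fn": "drive_tool", "kwargs": {"plan": [0.59, 0.31, 0.1, 0, 0, 0, 0, 0.59, 0.31, 0.3, 0, 0, 0, 0, 0, 0, 0.9, 0, 0, 0, 0, 0, 0, 0.9, 0, 0, 0, 0, 0, 0, 0.9, 0, 0, 0, 0, 0, 0, 0.9, 0, 0, 0, 0, 0, 0, 0, 0, 0, 0, 0]}}

```text
time_s: 47.15
eef_pos: [0.6967, 0.2085, 0.2399]
orientation: [179.5, 0.2, 117.8]
contact_force: [1.3, -0.8, 1.4]
opening: -0.0001
finger_force: 0.0
```

{"fn": "drive_tool", "kwargs": {"plan": [-0.4, -0.9, 0, 0, 0, 0, 0, -0.4, -0.9, 0, 0, 0, 0, 0, -0.4, -0.9, 0, 0, 0, 0, 0, -0.4, -0.9, 0, 0, 0, 0, 0, -0.4, -0.9, 0, 0, 0, 0, 0, -0.4, -0.9, 0, 0, 0, 0, 0, -0.4, -0.9, 0, 0, 0, 0, 0, 0, 0, 0, 0, 0, 0, 0]}}

```text
time_s: 47.82
eef_pos: [0.6081, 0.0148, 0.2318]
orientation: [-179.8, 0.0, 117.6]
contact_force: [0.1, 0.3, -0.2]
opening: 0.0
finger_force: 0.0
```

Run:
```python
from h import *
snap('scene','sc9'); snap('top','top6'); lids('top6',(160,125,270,245)); lids('sc9',(330,80,470,270))
i=np.load('pics/top6.npz')['p']
for f,b in(('top6',(220,120,270,175)),('sc9',(415,160,480,200))):
    x0,y0,x1,y1=b;p=np.load('pics/%s.npz'%f)['p'][y0:y1,x0:x1];ys,xs=np.where(cv2.inRange(cv2.cvtColor(p,cv2.COLOR_RGB2HSV),(0,150,100),(8,255,255)))
    print(f,xs.mean()+x0,ys.mean()+y0,len(xs))
```

```text
top6 [187.9 193.4] 255 [(np.float64(0.5172), np.float64(0.3345)), (np.float64(0.5185), np.float64(0.3377)), (np.float64(0.5199), np.float64(0.341))]
top6 [223.4 207.1] 256 [(np.float64(0.4814), np.float64(0.2339)), (np.float64(0.4824), np.float64(0.2363)), (np.float64(0.4835), np.float64(0.2387))]
top6 [183.4 231.6] 267 [(np.float64(0.4117), np.float64(0.3406)), (np.float64(0.4122), np.float64(0.3439)), (np.float64(0.4126), np.float64(0.3472))]
sc9 [434.3 118.1] 193 [(np.float64(0.5254), np.float64(0.3304)), (np.float64(0.5217), np.float64(0.3386)), (np.float64(0.518), np.float64(0.3468))]
top6 nan nan 0
sc9 433.1463414634146 175.6829268292683 41<stdin>:6: RuntimeWarning: Mean of empty slice.
  ret = ret.dtype.type(ret / rcount)
```

View pics/sc9.png

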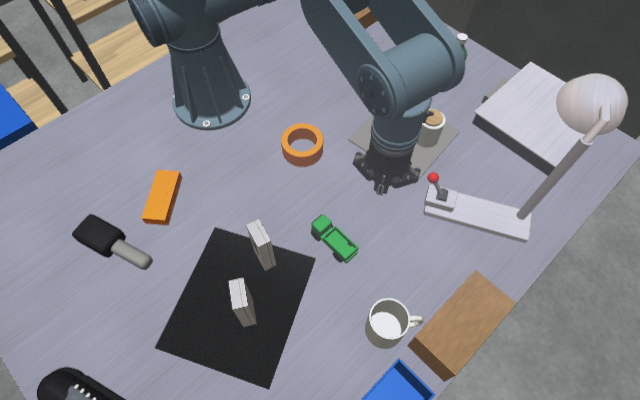

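The lever is back in its off position, with the tip at (433,176). All jars and boxes are in place, so I'm handing in.

```bash
python3 -c "
from rig import job
print(job.finish_job())"
```

```text
the job is handed in; nothing more can be done
None
```

I've handed the job in; the call returned no verdict. The last pictures show the three jars on the board, both phone boxes upright on the mat, the mug and truck not visibly moved, and the lamp lever back at off. All three lids were pushed and felt fully home.

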